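Clear the silicon inspection table

TASK

Clear the inspection table: turn the rack so that its empty hook stands over the index lug at the front, then hang the loose sizing ring on that hook by its ring and leave the hook at the front. Put every silicon lump that lies on the table into the divided sample box, one per cell, down on the cell's floor. Leave the jar, loupe and brush alone.

Things in the scene. Friction and masses are not known exactly. Their poses are not given: they have to be found in the camera images.
- box: Fixed white open sample box, 142 x 210 mm (box x, y) and 32 mm high, with grey dividers making 2 x 3 = 6 equal cells, each 64 x 64 mm inside. Origin: centre of its underside on the table. Walls 5 mm, dividers 4 mm thick; floor 4 mm thick, walls and dividers rise 28 mm above that floor. All six cells start empty.
- cell0 (a point): Centre of the inner floor of one cell of the box (nearer row, right as the robot sees it). Axes as the box: x away from the robot, y to the left, z up, when the box is not turned.
- cell1 (a point): Centre of the inner floor of one cell of the box (nearer row, middle as the robot sees it). Axes as the box: x away from the robot, y to the left, z up, when the box is not turned.
- cell2 (a point): Centre of the inner floor of one cell of the box (nearer row, left as the robot sees it). Axes as the box: x away from the robot, y to the left, z up, when the box is not turned.
- cell3 (a point): Centre of the inner floor of one cell of the box (farther row, right as the robot sees it). Axes as the box: x away from the robot, y to the left, z up, when the box is not turned.
- cell4 (a point): Centre of the inner floor of one cell of the box (farther row, middle as the robot sees it). Axes as the box: x away from the robot, y to the left, z up, when the box is not turned.
- cell5 (a point): Centre of the inner floor of one cell of the box (farther row, left as the robot sees it). Axes as the box: x away from the robot, y to the left, z up, when the box is not turned.
- rack: Turning rack (carousel) for sizing rings. This is its fixed steel foot: disc 124 mm across, 12 mm high, origin at the centre of its underside, z up along the axle. A steel index lug, 16 mm wide, juts out of the disc along the foot's -x axis to 112 mm from the axle: the front of the rack.
- head (a joint): Angle (rad) of the rack's turning head, counter-clockwise from above; at 0 and every full turn the empty hook is over the index lug. Turns either way past a full turn, with about 0.06 N m of friction, and stays where left. It has four hooks at 90 degrees: three hold a ring fixed to them, down to 65 mm above the table and 125 mm from the axle; the fourth is empty.
- knob (a point): Centre of the black grip bar on top of the rack's head, on the axle, 244 mm above the table: bar 50 mm long (along its x), 14 mm wide (y), 36 mm tall (226 to 262 mm above the table). Its x axis turns with the head; the empty hook lies along its -x.
- hook (a point): Crook of the empty hook: top of its arm at the foot of the upturned prong, 95 mm from the axle, 184 mm above the table. The arm is an 8 mm round bar sloping down from the hub (26 mm radius) to here, by 21 mm; the prong, 8 mm thick, rises from here by 36 mm and leans outwards by 10 mm, its rounded tip at 220 mm above the table. Its -x axis points outwards from the axle.
- gauge_ring (a point): Loose sizing ring: centre of its ring, half-way through its thickness. Flat aluminium ring, 66 mm outside, 50 mm inside, with a straight grey handle; all of it 10 mm thick, 90 g. Its z axis is the ring's axis, the handle runs along its -x axis to 106 mm from this point. Starts lying flat on the table. Both faces are alike.
- gauge_grip (a point): Middle of the part of the loose sizing ring's handle next to the ring: 56 mm from the ring's centre. The handle is 16 mm wide (its y), 10 mm thick (its z) and runs from 33 to 106 mm from the ring's centre.
- lump0_mid (a point): Centre of a broken dark grey silicon lump, 52 x 34 x 34 mm over all (its x, y, z), flat parallel sides 34 mm apart (along its y), level top and underside, rough slanting ends, about 111 g. Starts on the table; may be absent.
- lump1_mid (a point): Centre of a broken dark grey silicon lump, 48 x 38 x 34 mm over all (its x, y, z), flat parallel sides 38 mm apart (along its y), level top and underside, rough slanting ends, about 114 g. Starts on the table; may be absent.
- lump2_mid (a point): Centre of a broken dark grey silicon lump, 50 x 36 x 36 mm over all (its x, y, z), flat parallel sides 36 mm apart (along its y), level top and underside, rough slanting ends, about 119 g. Starts on the table; may be absent.
- lump3_mid (a point): Centre of a broken dark grey silicon lump, 46 x 34 x 38 mm over all (its x, y, z), flat parallel sides 34 mm apart (along its y), level top and underside, rough slanting ends, about 109 g. Starts on the table; may be absent.
- lump4_mid (a point): Centre of a broken dark grey silicon lump, 52 x 36 x 33 mm over all (its x, y, z), flat parallel sides 36 mm apart (along its y), level top and underside, rough slanting ends, about 114 g. Starts on the table; may be absent.
- lump5_mid (a point): Centre of a broken dark grey silicon lump, 49 x 35 x 35 mm over all (its x, y, z), flat parallel sides 35 mm apart (along its y), level top and underside, rough slanting ends, about 110 g. Starts on the table; may be absent.
- jar: Bystander: small closed jar, 56 mm across, 75 mm high; origin at its underside. Leave it alone.
- loupe: Bystander: black loupe, 40 mm across, 42 mm high; origin at its underside. Leave it alone.
- brush: Bystander: brush lying on the table. Leave it alone.

How it is judged (in metres and radians):
On the way, in this order (a step that is already met when the one before it is completed fails the run):
1. the empty hook stands over the index lug (within 20 mm sideways), at rest, with the loose ring not yet on the rack (x of hook in the frame of rack below -0.05 m and y of hook in the frame of rack between -0.02 and 0.02 m and velocity of joint head between -0.15 and 0.15 rad/s and distance between gauge_ring and hook above 0.08 m), for 0.2 s.
2. the loose sizing ring hangs on the hook (distance between gauge_ring and hook below 0.068 m and height (world z) of gauge_ring between 0.1 and 0.184 m and angle between gauge_ring's own z axis and vertical above 0.9 rad and contact force between gauge and rack above 0.2 N), for 0.3 s.
At the end, for the whole second after the job is handed in: The loose ring hangs at rest on the hook (centre within 68 mm of the crook and lower than it, ring upright); the hook is within 30 mm sideways of the lug's line at the front; every lump rests in its own cell (centre in the cell, under 29 mm above its floor; no two centres within 34 mm) (all of step 2 and x of hook in the frame of rack below -0.05 m and y of hook in the frame of rack between -0.03 and 0.03 m and linear speed of each of gauge, lump0, lump1, lump2, lump3, lump4, lump5 below 0.05 m/s and ((x of lump0_mid in the frame of cell0 between -0.034 and 0.034 m and y of lump0_mid in the frame of cell0 between -0.034 and 0.034 m and z of lump0_mid in the frame of cell0 below 0.029 m) or (x of lump0_mid in the frame of cell1 between -0.034 and 0.034 m and y of lump0_mid in the frame of cell1 between -0.034 and 0.034 m and z of lump0_mid in the frame of cell1 below 0.029 m) or (x of lump0_mid in the frame of cell2 between -0.034 and 0.034 m and y of lump0_mid in the frame of cell2 between -0.034 and 0.034 m and z of lump0_mid in the frame of cell2 below 0.029 m) or (x of lump0_mid in the frame of cell3 between -0.034 and 0.034 m and y of lump0_mid in the frame of cell3 between -0.034 and 0.034 m and z of lump0_mid in the frame of cell3 below 0.029 m) or (x of lump0_mid in the frame of cell4 between -0.034 and 0.034 m and y of lump0_mid in the frame of cell4 between -0.034 and 0.034 m and z of lump0_mid in the frame of cell4 below 0.029 m) or (x of lump0_mid in the frame of cell5 between -0.034 and 0.034 m and y of lump0_mid in the frame of cell5 between -0.034 and 0.034 m and z of lump0_mid in the frame of cell5 below 0.029 m)) and ((x of lump1_mid in the frame of cell0 between -0.034 and 0.034 m and y of lump1_mid in the frame of cell0 between -0.034 and 0.034 m and z of lump1_mid in the frame of cell0 below 0.029 m) or (x of lump1_mid in the frame of cell1 between -0.034 and 0.034 m and y of lump1_mid in the frame of cell1 between -0.034 and 0.034 m and z of lump1_mid in the frame of cell1 below 0.029 m) or (x of lump1_mid in the frame of cell2 between -0.034 and 0.034 m and y of lump1_mid in the frame of cell2 between -0.034 and 0.034 m and z of lump1_mid in the frame of cell2 below 0.029 m) or (x of lump1_mid in the frame of cell3 between -0.034 and 0.034 m and y of lump1_mid in the frame of cell3 between -0.034 and 0.034 m and z of lump1_mid in the frame of cell3 below 0.029 m) or (x of lump1_mid in the frame of cell4 between -0.034 and 0.034 m and y of lump1_mid in the frame of cell4 between -0.034 and 0.034 m and z of lump1_mid in the frame of cell4 below 0.029 m) or (x of lump1_mid in the frame of cell5 between -0.034 and 0.034 m and y of lump1_mid in the frame of cell5 between -0.034 and 0.034 m and z of lump1_mid in the frame of cell5 below 0.029 m)) and ((x of lump2_mid in the frame of cell0 between -0.034 and 0.034 m and y of lump2_mid in the frame of cell0 between -0.034 and 0.034 m and z of lump2_mid in the frame of cell0 below 0.029 m) or (x of lump2_mid in the frame of cell1 between -0.034 and 0.034 m and y of lump2_mid in the frame of cell1 between -0.034 and 0.034 m and z of lump2_mid in the frame of cell1 below 0.029 m) or (x of lump2_mid in the frame of cell2 between -0.034 and 0.034 m and y of lump2_mid in the frame of cell2 between -0.034 and 0.034 m and z of lump2_mid in the frame of cell2 below 0.029 m) or (x of lump2_mid in the frame of cell3 between -0.034 and 0.034 m and y of lump2_mid in the frame of cell3 between -0.034 and 0.034 m and z of lump2_mid in the frame of cell3 below 0.029 m) or (x of lump2_mid in the frame of cell4 between -0.034 and 0.034 m and y of lump2_mid in the frame of cell4 between -0.034 and 0.034 m and z of lump2_mid in the frame of cell4 below 0.029 m) or (x of lump2_mid in the frame of cell5 between -0.034 and 0.034 m and y of lump2_mid in the frame of cell5 between -0.034 and 0.034 m and z of lump2_mid in the frame of cell5 below 0.029 m)) and ((x of lump3_mid in the frame of cell0 between -0.034 and 0.034 m and y of lump3_mid in the frame of cell0 between -0.034 and 0.034 m and z of lump3_mid in the frame of cell0 below 0.029 m) or (x of lump3_mid in the frame of cell1 between -0.034 and 0.034 m and y of lump3_mid in the frame of cell1 between -0.034 and 0.034 m and z of lump3_mid in the frame of cell1 below 0.029 m) or (x of lump3_mid in the frame of cell2 between -0.034 and 0.034 m and y of lump3_mid in the frame of cell2 between -0.034 and 0.034 m and z of lump3_mid in the frame of cell2 below 0.029 m) or (x of lump3_mid in the frame of cell3 between -0.034 and 0.034 m and y of lump3_mid in the frame of cell3 between -0.034 and 0.034 m and z of lump3_mid in the frame of cell3 below 0.029 m) or (x of lump3_mid in the frame of cell4 between -0.034 and 0.034 m and y of lump3_mid in the frame of cell4 between -0.034 and 0.034 m and z of lump3_mid in the frame of cell4 below 0.029 m) or (x of lump3_mid in the frame of cell5 between -0.034 and 0.034 m and y of lump3_mid in the frame of cell5 between -0.034 and 0.034 m and z of lump3_mid in the frame of cell5 below 0.029 m)) and ((x of lump4_mid in the frame of cell0 between -0.034 and 0.034 m and y of lump4_mid in the frame of cell0 between -0.034 and 0.034 m and z of lump4_mid in the frame of cell0 below 0.029 m) or (x of lump4_mid in the frame of cell1 between -0.034 and 0.034 m and y of lump4_mid in the frame of cell1 between -0.034 and 0.034 m and z of lump4_mid in the frame of cell1 below 0.029 m) or (x of lump4_mid in the frame of cell2 between -0.034 and 0.034 m and y of lump4_mid in the frame of cell2 between -0.034 and 0.034 m and z of lump4_mid in the frame of cell2 below 0.029 m) or (x of lump4_mid in the frame of cell3 between -0.034 and 0.034 m and y of lump4_mid in the frame of cell3 between -0.034 and 0.034 m and z of lump4_mid in the frame of cell3 below 0.029 m) or (x of lump4_mid in the frame of cell4 between -0.034 and 0.034 m and y of lump4_mid in the frame of cell4 between -0.034 and 0.034 m and z of lump4_mid in the frame of cell4 below 0.029 m) or (x of lump4_mid in the frame of cell5 between -0.034 and 0.034 m and y of lump4_mid in the frame of cell5 between -0.034 and 0.034 m and z of lump4_mid in the frame of cell5 below 0.029 m)) and ((x of lump5_mid in the frame of cell0 between -0.034 and 0.034 m and y of lump5_mid in the frame of cell0 between -0.034 and 0.034 m and z of lump5_mid in the frame of cell0 below 0.029 m) or (x of lump5_mid in the frame of cell1 between -0.034 and 0.034 m and y of lump5_mid in the frame of cell1 between -0.034 and 0.034 m and z of lump5_mid in the frame of cell1 below 0.029 m) or (x of lump5_mid in the frame of cell2 between -0.034 and 0.034 m and y of lump5_mid in the frame of cell2 between -0.034 and 0.034 m and z of lump5_mid in the frame of cell2 below 0.029 m) or (x of lump5_mid in the frame of cell3 between -0.034 and 0.034 m and y of lump5_mid in the frame of cell3 between -0.034 and 0.034 m and z of lump5_mid in the frame of cell3 below 0.029 m) or (x of lump5_mid in the frame of cell4 between -0.034 and 0.034 m and y of lump5_mid in the frame of cell4 between -0.034 and 0.034 m and z of lump5_mid in the frame of cell4 below 0.029 m) or (x of lump5_mid in the frame of cell5 between -0.034 and 0.034 m and y of lump5_mid in the frame of cell5 between -0.034 and 0.034 m and z of lump5_mid in the frame of cell5 below 0.029 m)) and horizontal distance between lump0_mid and lump1_mid above 0.034 m and horizontal distance between each of lump0_mid, lump1_mid and lump2_mid above 0.034 m and horizontal distance between each of lump0_mid, lump1_mid, lump2_mid and lump3_mid above 0.034 m and horizontal distance between each of lump0_mid, lump1_mid, lump2_mid, lump3_mid and lump4_mid above 0.034 m and horizontal distance between each of lump0_mid, lump1_mid, lump2_mid, lump3_mid, lump4_mid and lump5_mid above 0.034 m); the robot touches nothing.
It fails at once if the jar is shifted by more than 30 mm (distance of jar from where it was at the start of the episode above 0.03 m).
It fails at once if the loupe is shifted by more than 30 mm (distance of loupe from where it was at the start of the episode above 0.03 m).
It fails at once if the brush is shifted by more than 30 mm (distance of brush from where it was at the start of the episode above 0.03 m).
Of lump0, lump1, lump2, lump3, lump4, lump5 only 4 to 6 are there at a start; the rules pass over those that are not, and their reading is None.
At some moment in a run one of lump0, lump1, lump2, lump3, lump4, lump5 may be knocked a few centimetres aside while the robot is not near it.
Once in a run the grip may slacken for a moment while it holds something.
It also fails if it takes over 208 s, if anything falls off the work surface, if the arm or the gripper's body presses on something with over 40 N, if the wrist force passes 120 N, or if a joint passes its speed limit or range.

ROBOT

A 6-joint arm with a two-finger parallel gripper is mounted at the origin on the work surface. World frame = base frame: x ahead of the robot, y to its left, z up, the work surface at z = 0. Lengths are in mm, angles in rad, forces in N, time in s.
With the tool pointing down it reaches from about 325 to 750 mm from the base axis. Payload 7.6 kg.
Tool frame: the origin (TCP) lies midway between the tips of the shut fingers; the grasp point (between the pads) lies 19 mm behind it; y points along the fingers, z is the direction in which the jaws open and shut, and the axes are right-handed (so a half turn about y gives the same grasp; the last joint's range is limited). The gripper opens to 85 mm and grips with 20 to 120 N. Pads are 22 mm wide; open, the fingers measure 114 mm over their backs; the gripper's body (76 mm by 85 mm) begins 54 mm behind the grasp point. The pads swing forward as they close: fully open they stand 13 mm farther back than shut.
Start: joints at [1.183, 0.052, 1.401, -0, 1.689, -0.07], TCP at [164.035, 498.739, 209.023] pointing down, gripper open.
Joint ranges: [-2.9, 2.9], [-0.91, 2.17], [0.12, 2.37], [-1.06, 4.2], [0.26, 2.73], [-2.93, 2.93]. Speed limits (rad/s): [2.57, 2.57, 3.01, 3.14, 3.14, 3.14].

INTERFACE

Orientations are given as [roll, pitch, yaw] about the fixed x, y, z axes, in that order (R = Rz(yaw) Ry(pitch) Rx(roll)).
In Python, from bench import robot gives the robot as it stands.
- The arm moves only by the shell command python3 -m handwheel 'ROWS'. ROWS is JSON, a list of rows, each an object of numbers: "x", "y", "z": the shift along the tool's x, y, z in cm; "turn": the turn about the tool's y in rad; "jaw": the finger opening in cm, from 0 to 8.54. In form: [{"x": .., "y": .., "z": .., "turn": .., "jaw": ..}, ...]. A call has 1 to 12 rows; each row is the pose to reach, as a shift and turn from the pose commanded when the call began, along the tool's axes at that moment; what a row does not reach only later rows make up. A row lasts 1/12 s, in which the tool goes at most 41.7 mm and 7.16 degrees, less where a joint would pass 70% of its speed; a pose out of reach is approached as far as the arm can. A call with a gripper value outside its range is refused whole. The fingers move at their own pace and stop on an object; the grip force is fixed at half the most. Time passes only in rows, so rows that repeat a pose let the fingers close. It gives the time, the measured TCP pose, the force and the opening at its end, in the units of the state.
- robot.observe(): the state, without advancing time (a new reading comes with each control period).
- robot.camera(name): name is "scene" or "top"; returns a dict with "color" (400x640x3 uint8, red, green, blue), "vertical_fov" (degrees; the focal length in pixels is half the picture's height over the tangent of half this angle, whatever the lens; pixels are square), "cx", "cy" (the principal point, pixels), "view" (4x4, takes a point from world to camera coordinates). Camera axes: x right, y down, z forward; pixel columns grow to the right and rows downward; lengths in mm; the calibration is good to about 2 mm. A picture is of the moment at which its call begins. There is no depth.
- robot.hand_in(): hands the job in, once; it reports no verdict.
The state is a dict: "time_s": time; "q": joint angles; "dq": joint speeds; "joint_torque": joint torques, N m; "tcp_pos": TCP position; "orientation": TCP orientation; "contact_force": force on the tool from outside, world axes, zero at the start; "ft_torque": the same for the moment, N m; "width": finger opening in mm.
Only numpy, scipy, OpenCV 4.12 (cv2) and the standard library are available. Lean on these libraries where they do the work, as an engineer would, in place of code of your own. Each camera call takes 0.05 s, during which the arm holds its last target. There are 200 camera calls.

## Working session

There is one attempt and no reset: what is moved stays moved. The work goes in short steps, Python scripts to look and compute and a shell command to move; the robot and the scene stay as the last step left them, time stands still between calls to the robot, and variables do not carry over. Pictures are saved under pics/ and viewed, about 12 in all and at most 16, crops included, and the job is handed in when it is done.

```bash
ls; mkdir -p pics; cat > h.py <<'E'
import numpy as np, cv2, json
from bench import robot
from scipy.spatial.transform import Rotation as R
def snap(name,fn=None,crop=None,scale=1):
    c=robot.camera(name); im=c["color"][:,:,::-1]
    np.savez(f'cam_{name}.npz',view=c["view"],f=200/np.tan(np.radians(c["vertical_fov"]/2)),cx=c["cx"],cy=c["cy"],color=c["color"])
    if fn:
        if crop: x0,y0,x1,y1=crop; im=im[y0:y1,x0:x1]
        cv2.imwrite('pics/'+fn,cv2.resize(im,None,fx=scale,fy=scale,interpolation=cv2.INTER_CUBIC))
def cam(name): return np.load(f'cam_{name}.npz')
def ray(name,u,v,z):
    c=cam(name);V=c['view'];d=np.array([(u-c['cx'])/c['f'],(v-c['cy'])/c['f'],1])
    o=-V[:3,:3].T@V[:3,3];d=V[:3,:3].T@d
    return (o+d*(z-o[2])/d[2])
def proj(name,p):
    c=cam(name);V=c['view'];q=V[:3,:3]@np.array(p,float)+V[:3,3]
    return np.array([c['cx']+c['f']*q[0]/q[2],c['cy']+c['f']*q[1]/q[2]])
E
python3 - <<'E'
from h import *
snap('scene','s1.png',scale=1.25);snap('top','t1.png',scale=1.25)
for n in('scene','top'):
    c=cam(n);print(n,c['f'],c['cx'],c['cy'],np.round(-c['view'][:3,:3].T@c['view'][:3,3]))
    print(np.round(c['view'],2))
s=robot.observe();print({k:np.round(v,3) for k,v in s.items()})
E
```

```text
pics
scene 476.1420765792146 316.088811851646 199.38588936887055 [ 996. -692.  961.]
[[ 8.50000e-01  5.20000e-01 -1.00000e-02 -4.72710e+02]
 [ 3.60000e-01 -6.00000e-01 -7.20000e-01 -8.09600e+01]
 [-3.80000e-01  6.10000e-01 -7.00000e-01  1.47133e+03]
 [ 0.00000e+00  0.00000e+00  0.00000e+00  1.00000e+00]]
top 378.37708246319113 316.3674298331092 201.2911482729981 [ 456.   30. 1112.]
[[ 1.00000e-02 -1.00000e+00  0.00000e+00  2.34300e+01]
 [-9.90000e-01 -1.00000e-02 -1.10000e-01  5.77870e+02]
 [ 1.10000e-01 -0.00000e+00 -9.90000e-01  1.05378e+03]
 [ 0.00000e+00  0.00000e+00  0.00000e+00  1.00000e+00]]
{'time_s': np.float64(0.1), 'q': array([ 1.183,  0.053,  1.402,  0.   ,  1.689, -0.07 ]), 'dq': array([ 0.001, -0.002, -0.   ,  0.001, -0.002, -0.   ]), 'joint_torque': array([ 1.0000e-03, -3.8258e+01, -3.6098e+01,  0.0000e+00,  5.0000e-03,
        0.0000e+00]), 'tcp_pos': array([163.906, 498.445, 208.265]), 'orientation': array([-1.572,  0.   , -0.318]), 'contact_force': array([0.225, 0.352, 0.913]), 'ft_torque': array([-0.018, -0.008,  0.006]), 'width': np.float64(85.45)}
```

View pics/s1.png

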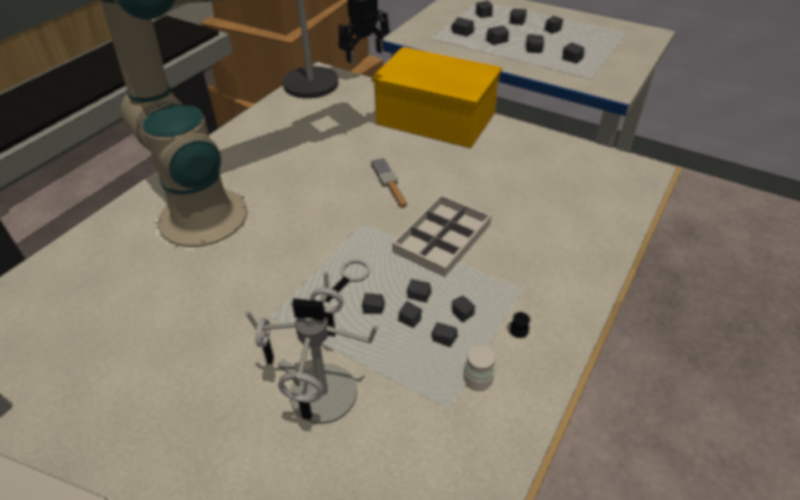

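View pics/t1.png

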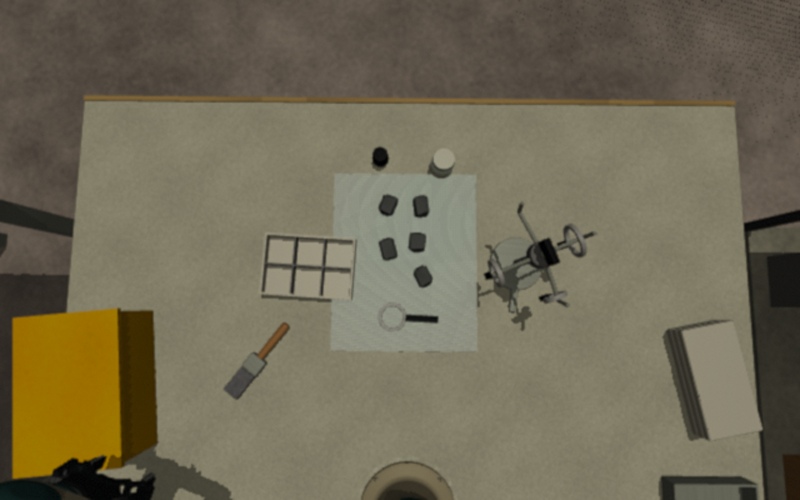

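Five lumps lie on the mat, with the ring below them. The rack is at right, with its empty hook pointing away from the robot (tip about (520,208)). I'll enlarge this area.

```bash
python3 - <<'E'
from h import *
snap('top','t2.png',crop=(200,120,350,290),scale=3.5*1.0)
snap('top');im=cam('top')['color'][:,:,::-1]
a=cv2.resize(im[120:290,200:360],None,fx=4.9,fy=3.5) if 0 else cv2.resize(im[145:290,200:360],None,fx=4,fy=4,interpolation=cv2.INTER_CUBIC)
cv2.imwrite('pics/t2.png',a)
cv2.imwrite('pics/t3.png',cv2.resize(im[145:280,370:490],None,fx=4.4,fy=4.4,interpolation=cv2.INTER_CUBIC))
E
```

```text
(no output)
```

View pics/t2.png

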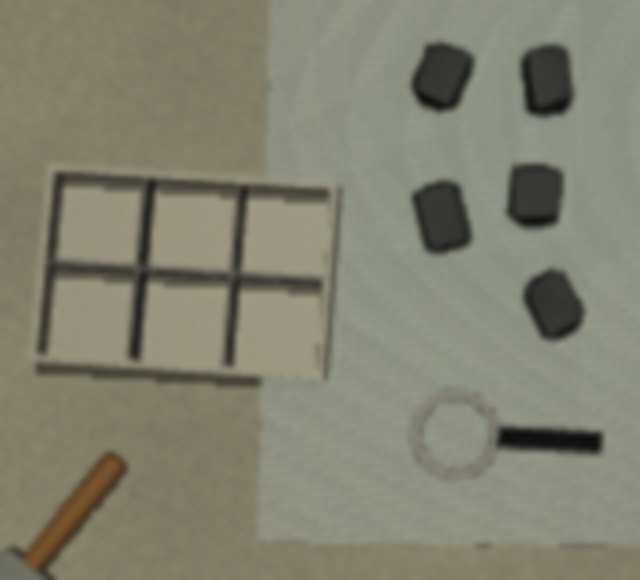

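View pics/t3.png

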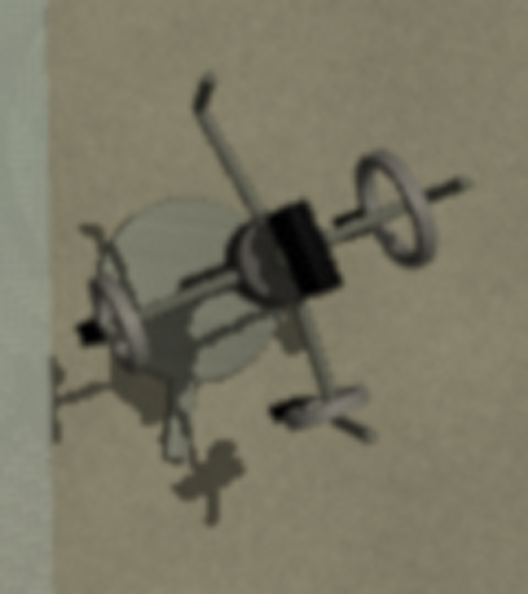

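```bash
python3 - <<'E'
from h import *
def A(u,v,z): return ray('top',200+(u+.5)/4-.5,145+(v+.5)/4-.5,z)
def B(u,v,z): return ray('top',370+(u+.5)/4.4-.5,145+(v+.5)/4.4-.5,z)
print('foot',B(196,290,12),'lug end',B(174,457,12))
for p in [(270,215),(303,200),(342,288),(310,298)]: print('knobtop',B(*p,262))
print('hook tip',B(208,78,220),'crook',B(203,112,184))
print('ring',A(455,434,5),'handle end',A(601,442,5), 'grip start',A(498,437,5))
for p in [(442,73),(547,76),(441,213),(535,192),(552,301)]: print('lump',A(*p,34))
for p in [(50,172),(338,188),(325,379),(38,366)]: print('box',A(*p,32))
# dark-segmentation of lumps: top + body
im=cam('top')['color'].astype(int)
m=(im.max(2)<75).astype(np.uint8);n,l,st,ce=cv2.connectedComponentsWithStats(m[:, :])
for i in range(1,n):
    x,y,w,h,a=st[i]
    if 280<x<350 and 145<y<290 and a>40:
        c=cv2.findContours((l==i).astype(np.uint8),0,1)[0][0]
        r=cv2.minAreaRect(c);p=np.array([ray('top',*q,17)[:2] for q in cv2.boxPoints(r)])
        print(ce[i].round(1),a,[round(float(x),1) for x in (*r[0],*r[1],r[2])],p.mean(0).round(1),'edges',[(np.round(np.linalg.norm(e),1),round(float(np.arctan2(e[1],e[0])),3)) for e in (p[1]-p[0],p[2]-p[1])])
E
```

```text
foot [ 555.4911181  -256.99123113   12.        ] lug end [ 445.38728591 -240.35750007   12.        ]
knobtop [ 571.97778512 -230.63658574  262.        ]
knobtop [ 579.94487437 -247.86637836  262.        ]
knobtop [ 534.5525282 -266.6431034  262.       ]
knobtop [ 529.25524273 -250.07856169  262.        ]
hook tip [ 652.8494796  -211.54558094  220.        ] crook [ 641.16013668 -218.06302556  184.        ]
ring [429.43902242  36.00284241   5.        ] handle end [424.64697152 -69.8260252    5.        ] grip start [427.56502708   4.82307807   5.        ]
lump [689.4012058   47.85417722  34.        ]
lump [687.91619076 -28.28226692  34.        ]
lump [587.15458059  47.45657806  34.        ]
lump [602.9878056  -19.92287599  34.        ]
lump [524.70470546 -32.3566858   34.        ]
box [614.52126191 329.50304169  32.        ]
box [604.83583971 121.83727737  32.        ]
box [467.93867555 128.51624412  32.        ]
box [475.27288659 332.46002095  32.        ]
[310.  163.7] 187 [309.8, 163.9, 12.5, 16.0, 23.2] [690.  49.] edges [(np.float64(47.9), -0.386), (np.float64(36.9), -1.973)]
[336.2 164.8] 177 [336.2, 164.9, 16.2, 11.3, 82.9] [687.8 -28.6] edges [(np.float64(33.4), -1.434), (np.float64(48.6), -3.018)]
[333.1 193.5] 178 [333.0, 193.5, 15.0, 12.0, 90.0] [602.8 -19.6] edges [(np.float64(35.1), -1.561), (np.float64(44.2), -3.139)]
[309.9 198.9] 188 [309.9, 198.8, 16.5, 11.6, 76.0] [586.7  47.5] edges [(np.float64(34.0), -1.314), (np.float64(48.4), -2.889)]
[337.8 220.9] 175 [337.9, 220.8, 15.7, 11.6, 63.4] [523.2 -34.1] edges [(np.float64(33.8), -1.098), (np.float64(45.3), -2.676)]
[336.9 254.5] 125 [336.6, 254.4, 25.1, 4.8, 4.1] [426.7 -30.7] edges [(np.float64(13.8), -0.065), (np.float64(71.9), -1.633)]
```

```bash
python3 - <<'E'
from h import *
snap('scene');im=cam('scene')['color'][:,:,::-1]
cv2.imwrite('pics/s2.png',cv2.resize(im[200:350,190:430],None,fx=3.3,fy=3.3,interpolation=cv2.INTER_CUBIC))
E
```

```text
(no output)
```

View pics/s2.png

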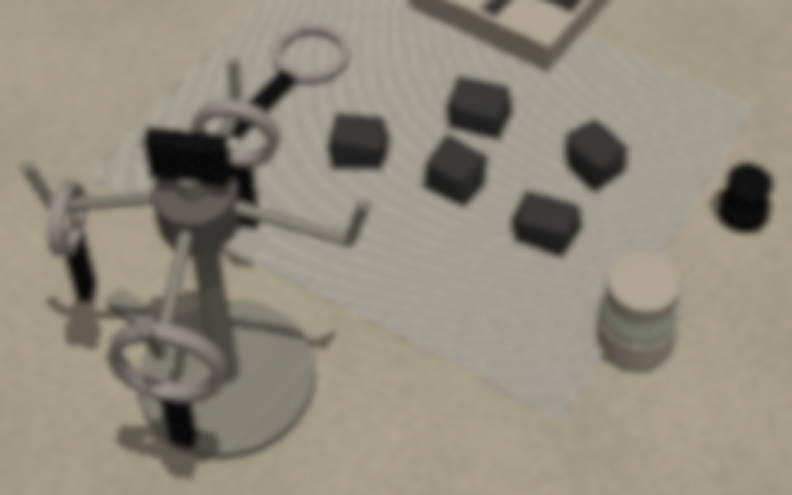

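```bash
cat >> h.py <<'E'
def to(x,y,z,yaw,base=None):
    """shift (cm) in tool axes + turn from the present pose to TCP x,y,z,yaw"""
    s=robot.observe();p=s['tcp_pos'];y0=s['orientation'][2]
    d=R.from_euler('xyz',s['orientation']).inv().apply(np.array([x,y,z])-p)/10
    print('now',np.round(p,1),'yaw',round(y0,3),'q6',round(s['q'][5],2),'-> x %.2f y %.2f z %.2f turn %.3f'%(*d,-(yaw-y0)))
E
python3 - <<'E'
from h import *
for u,v in [(110,300),(120,292),(130,310)]: print('lug scene',ray('scene',190+u/3.3,200+v/3.3,12))
print('disc scene',ray('scene',190+228/3.3,200+378/3.3,12))
ax=np.array([555,-252])
for a in (0.39,):
  for r,z in((95,184),(105,220)): print(proj('scene',[ax[0]+r*np.cos(a),ax[1]+r*np.sin(a),z]))
print('meas crook',[190+350/3.3,200+240/3.3],'tip',[190+362/3.3,200+205/3.3])
print('knob proj',proj('scene',[*ax,262]),proj('top',[*ax,262]),'meas top',370+306/4.4,145+250/4.4)
print('scene knob top z262 mid meas',ray('scene',190+190/3.3,200+142/3.3,262))
to(555,-252,300,-2.75)
E
```

```text
lug scene [ 447.21801354 -249.54683377   12.        ]
lug scene [ 449.00321778 -240.33788096   12.        ]
lug scene [ 465.19890204 -248.84506928   12.        ]
disc scene [ 559.57489747 -257.90056454   12.        ]
[296.21045809 271.02360586]
[300.38716695 260.46757765]
meas crook [296.06060606060606, 272.72727272727275] tip [299.6969696969697, 262.1212121212121]
knob proj [246.33753779 240.56034677] [440.60278784 201.00433128] meas top 439.54545454545456 201.8181818181818
scene knob top z262 mid meas [ 560.90720681 -255.78479588  262.        ]
now [164.  498.6 208.6] yaw -0.318 q6 -0.07 -> x 60.60 y -9.10 z -59.09 turn 2.432
```

```bash
python3 -m handwheel '[{"x":0,"y":-9,"z":0,"turn":0.3,"jaw":6},{"x":0,"y":-9,"z":0,"turn":0.3,"jaw":6},{"x":60.7,"y":-9.1,"z":-59.3,"turn":2.43,"jaw":6},{"x":60.7,"y":-9.1,"z":-59.3,"turn":2.43,"jaw":6},{"x":60.7,"y":-9.1,"z":-59.3,"turn":2.43,"jaw":6},{"x":60.7,"y":-9.1,"z":-59.3,"turn":2.43,"jaw":6},{"x":60.7,"y":-9.1,"z":-59.3,"turn":2.43,"jaw":6},{"x":60.7,"y":-9.1,"z":-59.3,"turn":2.43,"jaw":6},{"x":60.7,"y":-9.1,"z":-59.3,"turn":2.43,"jaw":6},{"x":60.7,"y":-9.1,"z":-59.3,"turn":2.43,"jaw":6},{"x":60.7,"y":-9.1,"z":-59.3,"turn":2.43,"jaw":6},{"x":60.7,"y":-9.1,"z":-59.3,"turn":2.43,"jaw":6}]'; python3 -c "
from h import *
to(556,-254,300,-2.75)"
```

```text
time_s: 1.25
tcp_pos: [356.5, 127.0, 296.3]
orientation: [-1.57, 0.001, -1.824]
contact_force: [1.2, 1.2, 0.2]
width: 60.1
now [356.5 127.  296.3] yaw -1.824 q6 0.5 -> x 31.90 y -0.37 z 28.86 turn 0.926
```

```bash
python3 -m handwheel '[{"x":31.9,"y":-0.4,"z":28.9,"turn":0.926,"jaw":6},{"x":31.9,"y":-0.4,"z":28.9,"turn":0.926,"jaw":6},{"x":31.9,"y":-0.4,"z":28.9,"turn":0.926,"jaw":6},{"x":31.9,"y":-0.4,"z":28.9,"turn":0.926,"jaw":6},{"x":31.9,"y":-0.4,"z":28.9,"turn":0.926,"jaw":6},{"x":31.9,"y":-0.4,"z":28.9,"turn":0.926,"jaw":6},{"x":31.9,"y":-0.4,"z":28.9,"turn":0.926,"jaw":6},{"x":31.9,"y":-0.4,"z":28.9,"turn":0.926,"jaw":6},{"x":31.9,"y":-0.4,"z":28.9,"turn":0.926,"jaw":6},{"x":31.9,"y":-0.4,"z":28.9,"turn":0.926,"jaw":6},{"x":31.9,"y":-0.4,"z":28.9,"turn":0.926,"jaw":6},{"x":31.9,"y":-0.4,"z":28.9,"turn":0.926,"jaw":6}]';python3 -m handwheel '[{"jaw":6,"x":0,"y":0,"z":0,"turn":0},{"jaw":6,"x":0,"y":0,"z":0,"turn":0},{"jaw":6,"x":0,"y":0,"z":0,"turn":0}]'; python3 -c "
from h import *
to(556,-254,233,-2.75)"
```

```text
time_s: 2.25
tcp_pos: [558.8, -254.1, 297.3]
orientation: [-1.573, -0.003, -2.747]
contact_force: [-0.2, 0.2, -0.8]
width: 59.7
time_s: 2.5
tcp_pos: [558.3, -249.9, 300.8]
orientation: [-1.57, 0.001, -2.743]
contact_force: [-1.2, -0.2, 0.4]
width: 59.9
now [ 558.3 -249.9  300.8] yaw -2.743 q6 0.69 -> x 0.38 y 6.78 z 0.28 turn 0.007
```

Now down onto the knob, close, and a check picture.

```bash
python3 -m handwheel '[{"x":0.3,"y":2,"z":0.2,"turn":0,"jaw":6},{"x":0.3,"y":4,"z":0.2,"turn":0,"jaw":6},{"x":0.3,"y":5.5,"z":0.2,"turn":0,"jaw":6},{"x":0.3,"y":6.7,"z":0.2,"turn":0,"jaw":6},{"x":0.3,"y":6.7,"z":0.2,"turn":0,"jaw":6},{"x":0.3,"y":6.7,"z":0.2,"turn":0,"jaw":0},{"x":0.3,"y":6.7,"z":0.2,"turn":0,"jaw":0},{"x":0.3,"y":6.7,"z":0.2,"turn":0,"jaw":0},{"x":0.3,"y":6.7,"z":0.2,"turn":0,"jaw":0},{"x":0.3,"y":6.7,"z":0.2,"turn":0,"jaw":0},{"x":0.3,"y":6.7,"z":0.2,"turn":0,"jaw":0},{"x":0.3,"y":6.7,"z":0.2,"turn":0,"jaw":0}]'; python3 -c "
from h import *
to(556,-254,233,-0.11)"
```

```text
time_s: 3.5
tcp_pos: [556.0, -252.1, 234.9]
orientation: [-1.574, 0.001, -2.742]
contact_force: [-5.5, 9.1, 5.4]
width: 11.7
now [ 556.  -252.1  234.9] yaw -2.742 q6 0.68 -> x 0.08 y 0.19 z 0.18 turn -2.632
```

```bash
python3 -m handwheel '[{"x":0,"y":0,"z":-0.1,"turn":0,"jaw":0},{"x":0,"y":0,"z":-0.1,"turn":-0.1,"jaw":0},{"x":0,"y":0,"z":-0.1,"turn":-0.2,"jaw":0},{"x":0,"y":0,"z":-0.1,"turn":-0.32,"jaw":0},{"x":0,"y":0,"z":-0.1,"turn":-0.44,"jaw":0},{"x":0,"y":0,"z":-0.1,"turn":-0.56,"jaw":0},{"x":0,"y":0,"z":-0.1,"turn":-0.68,"jaw":0},{"x":0,"y":0,"z":-0.1,"turn":-0.8,"jaw":0},{"x":0,"y":0,"z":-0.1,"turn":-0.92,"jaw":0},{"x":0,"y":0,"z":-0.1,"turn":-1.02,"jaw":0},{"x":0,"y":0,"z":-0.1,"turn":-1.1,"jaw":0},{"x":0,"y":0,"z":-0.1,"turn":-1.1,"jaw":0}]'; python3 -c "
from h import *
to(556,-252,233,-0.11)
snap('top','t4.png',crop=(370,145,490,280),scale=3)"
```

```text
time_s: 4.5
tcp_pos: [555.3, -251.5, 234.9]
orientation: [-1.572, 0.002, -1.638]
contact_force: [-8.8, 9.0, 7.4]
width: 11.4
now [ 555.3 -251.5  234.9] yaw -1.638 q6 -0.42 -> x 0.05 y 0.19 z 0.08 turn -1.528
```

View pics/t4.png

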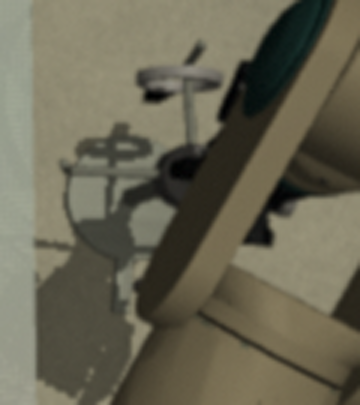

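The head turned with the gripper: the empty hook now points left, with its tip at crop pixel (65,165). I'll continue the turn.

```bash
python3 -m handwheel '[{"x":0,"y":0,"z":0,"turn":-0.12,"jaw":0},{"x":0,"y":0,"z":0,"turn":-0.24,"jaw":0},{"x":0,"y":0,"z":0,"turn":-0.36,"jaw":0},{"x":0,"y":0,"z":0,"turn":-0.48,"jaw":0},{"x":0,"y":0,"z":0,"turn":-0.6,"jaw":0},{"x":0,"y":0,"z":0,"turn":-0.72,"jaw":0},{"x":0,"y":0,"z":0,"turn":-0.84,"jaw":0},{"x":0,"y":0,"z":0,"turn":-0.96,"jaw":0},{"x":0,"y":0,"z":0,"turn":-1.08,"jaw":0},{"x":0,"y":0,"z":0,"turn":-1.2,"jaw":0},{"x":0,"y":0,"z":0,"turn":-1.3,"jaw":0},{"x":0,"y":0,"z":0,"turn":-1.4,"jaw":0}]'
python3 -m handwheel '[{"x":0,"y":0,"z":0,"turn":-0.08,"jaw":0},{"x":0,"y":0,"z":0,"turn":-0.13,"jaw":0},{"x":0,"y":0,"z":0,"turn":-0.13,"jaw":0},{"x":0,"y":0,"z":0,"turn":-0.13,"jaw":0},{"x":0,"y":0,"z":0,"turn":-0.13,"jaw":0}]'
python3 -c "
from h import *
to(556,-252,233,-0.11)
snap('scene','s3.png',crop=(190,200,340,350),scale=4)"
```

```text
time_s: 5.55
tcp_pos: [554.3, -252.1, 235.0]
orientation: [-1.57, 0.004, -0.239]
contact_force: [-13.7, 6.5, 6.4]
width: 11.4
time_s: 5.97
tcp_pos: [554.3, -252.3, 234.9]
orientation: [-1.57, 0.004, -0.114]
contact_force: [-12.5, 6.3, 7.2]
width: 11.6
now [ 554.3 -252.3  234.9] yaw -0.114 q6 -1.94 -> x 0.17 y 0.19 z 0.05 turn -0.004
```

View pics/s3.png

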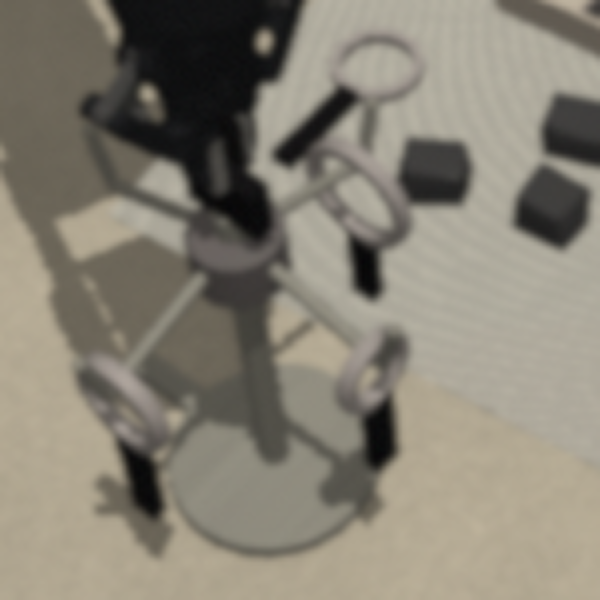

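```bash
python3 -m handwheel '[{"x":0,"y":0,"z":0,"turn":0,"jaw":5},{"x":0,"y":0,"z":0,"turn":0,"jaw":5},{"x":0,"y":0,"z":0,"turn":0,"jaw":5},{"x":0,"y":0,"z":0,"turn":0,"jaw":5},{"x":0,"y":0,"z":0,"turn":0,"jaw":5},{"x":0,"y":-3,"z":0,"turn":0,"jaw":5},{"x":0,"y":-6,"z":0,"turn":0,"jaw":5},{"x":0,"y":-8,"z":0,"turn":0,"jaw":5}]'
python3 -c "
from h import *
to(427,-20,60,-1.616)"
```

```text
time_s: 6.68
tcp_pos: [556.2, -253.1, 315.9]
orientation: [-1.572, -0.002, -0.114]
contact_force: [0.5, -0.7, 0.6]
width: 50.2
now [ 556.2 -253.1  315.9] yaw -0.114 q6 -1.94 -> x -15.54 y 25.54 z 21.72 turn 1.502
```

```bash
python3 -m handwheel '[{"x":-15.5,"y":0,"z":21.7,"turn":1.5,"jaw":5},{"x":-15.5,"y":0,"z":21.7,"turn":1.5,"jaw":5},{"x":-15.5,"y":0,"z":21.7,"turn":1.5,"jaw":5},{"x":-15.5,"y":0,"z":21.7,"turn":1.5,"jaw":5},{"x":-15.5,"y":0,"z":21.7,"turn":1.5,"jaw":5},{"x":-15.5,"y":0,"z":21.7,"turn":1.5,"jaw":5},{"x":-15.5,"y":0,"z":21.7,"turn":1.5,"jaw":5},{"x":-15.5,"y":0,"z":21.7,"turn":1.5,"jaw":5},{"x":-15.5,"y":24,"z":21.7,"turn":1.5,"jaw":5},{"x":-15.5,"y":24,"z":21.7,"turn":1.5,"jaw":5},{"x":-15.5,"y":24,"z":21.7,"turn":1.5,"jaw":5},{"x":-15.5,"y":24,"z":21.7,"turn":1.5,"jaw":5}]'
python3 -m handwheel '[{"x":0,"y":0,"z":0,"turn":0,"jaw":5},{"x":0,"y":0,"z":0,"turn":0,"jaw":5},{"x":0,"y":0,"z":0,"turn":0,"jaw":5}]'
python3 -c "
from h import *
snap('top','t5.png',crop=(260,140,500,290),scale=3.3)
snap('scene')
to(427,-20,2,-1.616)"
```

```text
time_s: 7.68
tcp_pos: [426.6, -19.7, 145.0]
orientation: [-1.569, -0.0, -1.609]
contact_force: [0.3, 0.9, -0.0]
width: 49.9
time_s: 7.93
tcp_pos: [428.1, -20.0, 149.5]
orientation: [-1.567, -0.0, -1.599]
contact_force: [0.3, -0.4, 1.0]
width: 50.2
now [428.6 -20.1 150.1] yaw -1.6 q6 -0.1 -> x -0.01 y 14.81 z -0.25 turn 0.016
```

View pics/t5.png

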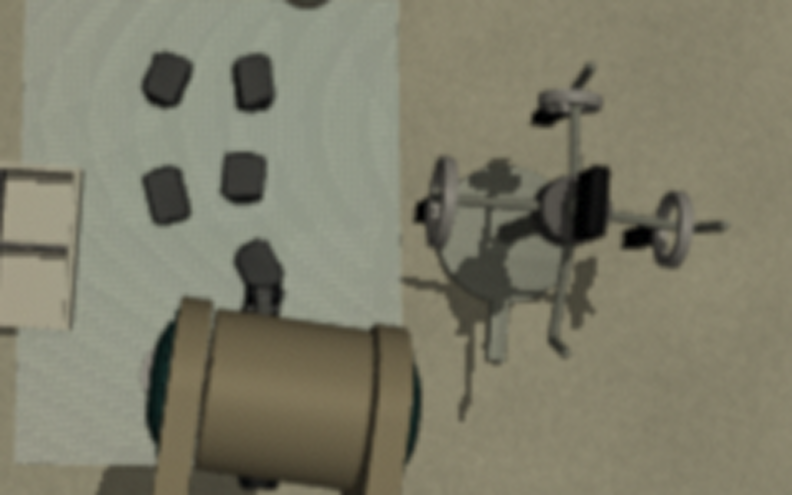

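```bash
python3 - <<'E'
from h import *
def C(u,v,z): return ray('top',260+(u+.5)/3.3-.5,140+(v+.5)/3.3-.5,z)[:2]
print('lug end',C(497,361,12),'lug mid',C(499,325,12))
k,t=C(556,340,184),C(565,353,220); print('crook',k,'tip',t)
c=[C(*p,262) for p in [(579,172),(608,164),(608,240),(578,243)]];print('knob',np.round(c,1),np.mean(c,0))
E
```

```text
lug end [ 443.7883334 -243.4993509] lug mid [ 475.14940599 -245.84390335]
crook [ 461.46481539 -244.62283764] tip [ 452.12806758 -240.13023824]
knob [[ 576.  -240.1]
 [ 581.7 -260.2]
 [ 529.2 -258.7]
 [ 527.  -238.1]] [ 553.48282094 -249.29408852]
```

```bash
python3 -m handwheel '[{"x":0,"y":4,"z":-0.2,"turn":0.016,"jaw":5},{"x":0,"y":8,"z":-0.2,"turn":0.016,"jaw":5},{"x":0,"y":11,"z":-0.2,"turn":0.016,"jaw":5},{"x":0,"y":13.5,"z":-0.2,"turn":0.016,"jaw":5},{"x":0,"y":14.7,"z":-0.2,"turn":0.016,"jaw":5},{"x":0,"y":14.7,"z":-0.2,"turn":0.016,"jaw":5},{"x":0,"y":14.7,"z":-0.2,"turn":0.016,"jaw":0},{"x":0,"y":14.7,"z":-0.2,"turn":0.016,"jaw":0},{"x":0,"y":14.7,"z":-0.2,"turn":0.016,"jaw":0},{"x":0,"y":14.7,"z":-0.2,"turn":0.016,"jaw":0},{"x":0,"y":14.7,"z":-0.2,"turn":0.016,"jaw":0},{"x":0,"y":14.7,"z":-0.2,"turn":0.016,"jaw":0}]'
python3 -m handwheel '[{"x":0,"y":-3,"z":0,"turn":0,"jaw":0},{"x":0,"y":-7,"z":0,"turn":0,"jaw":0},{"x":0,"y":-11,"z":0,"turn":0,"jaw":0},{"x":0,"y":-15,"z":0,"turn":0,"jaw":0},{"x":0,"y":-19,"z":0,"turn":0,"jaw":0},{"x":0,"y":-23,"z":0,"turn":0,"jaw":0},{"x":0,"y":-25,"z":0,"turn":0,"jaw":0},{"x":0,"y":-25,"z":0,"turn":0,"jaw":0},{"x":0,"y":-25,"z":0,"turn":0,"jaw":0}]'
python3 -c "
from h import *
to(396,-240,252,-3.25)"
```

```text
time_s: 9.03
tcp_pos: [425.0, -19.8, -0.0]
orientation: [-1.57, 0.0, -1.618]
contact_force: [-0.1, 1.0, 0.7]
width: -0.2
time_s: 9.78
tcp_pos: [425.1, -19.8, 250.4]
orientation: [-1.568, -0.0, -1.618]
contact_force: [0.5, -0.2, -0.6]
width: 0.1
now [425.1 -19.8 250.4] yaw -1.618 q6 -0.09 -> x 22.13 y -0.16 z -1.85 turn 1.632
```

```bash
python3 -c "
from h import *
snap('top'); snap('scene')
a=cam('top')['color'][200:290,280:380,::-1];b=cam('scene')['color'][180:270,230:330,::-1]
cv2.imwrite('pics/m1.png',cv2.resize(np.hstack([a,b]),None,fx=4,fy=4,interpolation=cv2.INTER_CUBIC))"
```

View pics/m1.png

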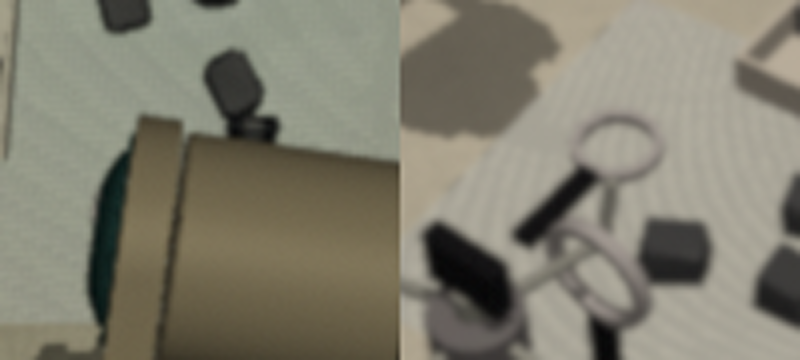

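```bash
python3 - <<'E'
from h import *
S=lambda u,v,z=10: ray('scene',230+(u-400+.5)/4-.5,180+(v+.5)/4-.5,z)[:2].round(1)
print('ring ctr',S(620,147,5),'handle end',S(520,240,5),'start',S(595,173,5))
print('proj grip scene',(proj('scene',[427,-20,5])-[230,180])*4+[400,0],'tcp',(proj('scene',[425,-20,250])-[230,180])*4+[400,0])
print('top tcp',(proj('top',[425,-20,250])-[280,200])*4)
s=robot.observe();print(s['tcp_pos'],s['width'],s['time_s'])
im=cam('scene')['color'];cv2.imwrite('pics/s4.png',cv2.resize(im[60:340,150:470,::-1],None,fx=2.2,fy=2.2,interpolation=cv2.INTER_CUBIC))
E
```

```text
ring ctr [430.3  35.4] handle end [421.3 -69.3] start [429.5   6.2]
proj grip scene [568.51763104 194.43697148] tcp [532.84179738 -87.1059575 ]
top tcp [230.4076818  231.76848413]
[424.15774619 -19.6941489  247.9323446 ] 0.006026060525196239 9.8833
```

View pics/s4.png

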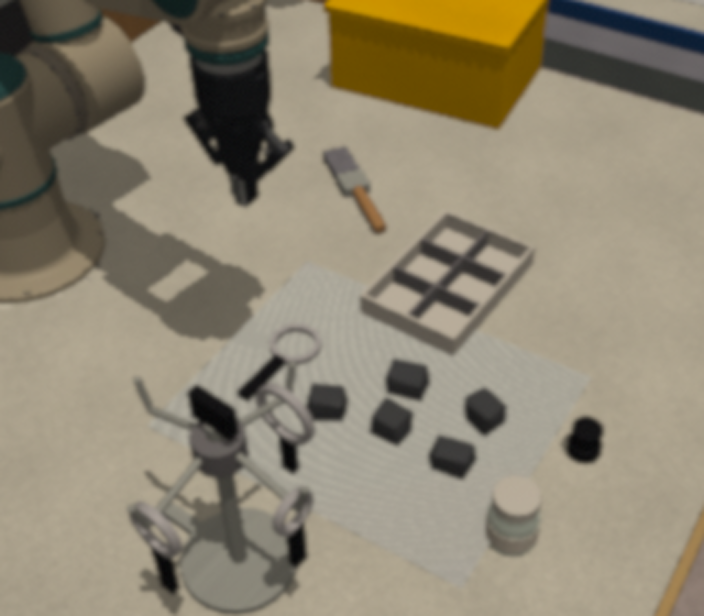

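```bash
python3 -c "
from h import *
to(426,-22,0,-1.618)"
python3 -m handwheel '[{"x":0.2,"y":4,"z":0.1,"turn":0,"jaw":3},{"x":0.2,"y":8,"z":0.1,"turn":0,"jaw":3},{"x":0.2,"y":12,"z":0.1,"turn":0,"jaw":3},{"x":0.2,"y":16,"z":0.1,"turn":0,"jaw":3},{"x":0.2,"y":20,"z":0.1,"turn":0,"jaw":3},{"x":0.2,"y":23,"z":0.1,"turn":0,"jaw":3},{"x":0.2,"y":24.9,"z":0.1,"turn":0,"jaw":3},{"x":0.2,"y":24.9,"z":0.1,"turn":0,"jaw":3},{"x":0.2,"y":24.9,"z":0.1,"turn":0,"jaw":3}]'
python3 -m handwheel '[{"x":0,"y":0,"z":0,"turn":0,"jaw":2}]'
python3 -m handwheel '[{"x":0,"y":0,"z":0,"turn":0,"jaw":1.2}]'
python3 -m handwheel '[{"x":0,"y":0,"z":0,"turn":0,"jaw":1.2}]'
python3 -m handwheel '[{"x":0,"y":0,"z":0,"turn":0,"jaw":1.2}]'
python3 -m handwheel '[{"x":0,"y":0,"z":0,"turn":0,"jaw":1.2}]'
python3 -c "
from h import *
snap('scene');b=cam('scene')['color'][160:260,220:330,::-1]
cv2.imwrite('pics/s5.png',cv2.resize(b,None,fx=5,fy=5,interpolation=cv2.INTER_CUBIC))"
```

```text
now [424.2 -19.7 247.9] yaw -1.618 q6 -0.09 -> x 0.23 y 24.79 z 0.25 turn -0.000
time_s: 10.63
tcp_pos: [423.9, -21.6, -1.0]
orientation: [-1.575, 0.0, -1.619]
contact_force: [0.2, -0.4, 0.4]
width: 29.6
time_s: 10.72
tcp_pos: [426.0, -21.8, 1.3]
orientation: [-1.57, 0.0, -1.618]
contact_force: [0.4, -0.2, 0.5]
width: 20.7
time_s: 10.8
tcp_pos: [426.7, -22.0, 2.0]
orientation: [-1.568, -0.0, -1.619]
contact_force: [-0.1, -0.3, -0.3]
width: 12.2
time_s: 10.88
tcp_pos: [426.6, -21.9, 1.9]
orientation: [-1.568, -0.0, -1.619]
contact_force: [0.2, -0.7, 0.8]
width: 12.0
time_s: 10.97
tcp_pos: [426.3, -21.9, 1.5]
orientation: [-1.569, -0.0, -1.619]
contact_force: [-0.4, -0.1, -0.2]
width: 12.1
time_s: 11.05
tcp_pos: [426.0, -21.8, 1.1]
orientation: [-1.569, -0.0, -1.619]
contact_force: [-0.0, 0.0, 0.0]
width: 12.1
```

View pics/s5.png

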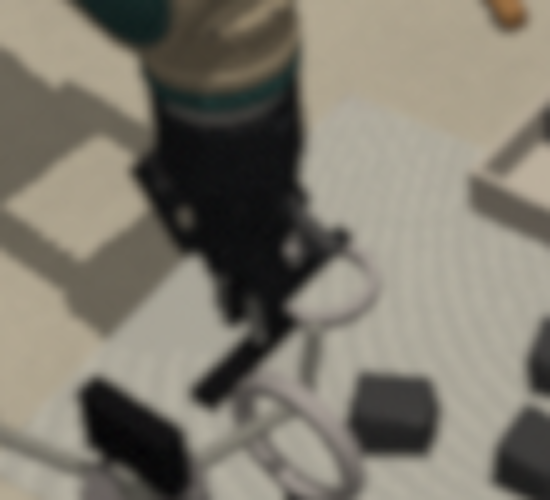

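```bash

python3 -m handwheel '[{"x":0,"y":0,"z":0,"turn":0,"jaw":3},{"x":0,"y":0,"z":0,"turn":0,"jaw":3},{"x":0,"y":0.3,"z":0,"turn":0,"jaw":3},{"x":0,"y":0.3,"z":0,"turn":0,"jaw":3},{"x":0,"y":0.3,"z":0,"turn":0,"jaw":3}]'
python3 -m handwheel '[{"x":0,"y":0.2,"z":0,"turn":0,"jaw":3},{"x":0,"y":0.2,"z":0,"turn":0,"jaw":3},{"x":0,"y":0.2,"z":0,"turn":0,"jaw":3}]'
```

```text
time_s: 11.52
tcp_pos: [425.3, -21.8, -2.9]
orientation: [-1.571, 0.0, -1.619]
contact_force: [0.1, 0.6, 0.4]
width: 30.3
time_s: 11.77
tcp_pos: [425.5, -21.8, -4.7]
orientation: [-1.571, 0.0, -1.619]
contact_force: [-0.4, 0.2, -0.4]
width: 30.3
```

```bash

python3 -m handwheel '[{"x":0,"y":0,"z":0,"turn":0,"jaw":2},{"x":0,"y":0,"z":0,"turn":0,"jaw":1.6},{"x":0,"y":0,"z":0,"turn":0,"jaw":1.4}]'
python3 -m handwheel '[{"x":0,"y":0,"z":0,"turn":0,"jaw":0.5},{"x":0,"y":0,"z":0,"turn":0,"jaw":0},{"x":0,"y":0,"z":0,"turn":0,"jaw":0}]'
```

```text
time_s: 12.02
tcp_pos: [425.6, -21.8, -4.5]
orientation: [-1.571, 0.0, -1.619]
contact_force: [-0.1, -0.7, -0.1]
width: 14.1
time_s: 12.27
tcp_pos: [425.6, -21.8, -4.6]
orientation: [-1.571, 0.0, -1.619]
contact_force: [-0.8, -0.1, -0.1]
width: 0.1
```

The closed tips show about 6 px higher in the scene picture than the reported TCP projects, which puts the real tips roughly 15–19 mm above the reading. I'll feel downwards, watching the force.

```bash

python3 -m handwheel '[{"x":0,"y":-0.4,"z":0,"turn":0,"jaw":3},{"x":0,"y":-0.4,"z":0,"turn":0,"jaw":3},{"x":0,"y":0,"z":0,"turn":0,"jaw":3},{"x":0,"y":0.3,"z":0,"turn":0,"jaw":3},{"x":0,"y":0.5,"z":0,"turn":0,"jaw":3},{"x":0,"y":0.5,"z":0,"turn":0,"jaw":3}]'
python3 -m handwheel '[{"x":0,"y":0.2,"z":0,"turn":0,"jaw":3},{"x":0,"y":0.2,"z":0,"turn":0,"jaw":3},{"x":0,"y":0.2,"z":0,"turn":0,"jaw":3}]'
python3 -m handwheel '[{"x":0,"y":0,"z":0,"turn":0,"jaw":1},{"x":0,"y":0,"z":0,"turn":0,"jaw":0.8},{"x":0,"y":0,"z":0,"turn":0,"jaw":0},{"x":0,"y":0,"z":0,"turn":0,"jaw":0},{"x":0,"y":0,"z":0,"turn":0,"jaw":0}]'
```

```text
time_s: 12.77
tcp_pos: [425.0, -21.7, -10.4]
orientation: [-1.572, 0.0, -1.619]
contact_force: [0.3, -0.3, -0.2]
width: 29.6
time_s: 13.02
tcp_pos: [425.5, -21.8, -11.7]
orientation: [-1.571, 0.0, -1.619]
contact_force: [-0.1, -1.0, -0.3]
width: 29.8
time_s: 13.43
tcp_pos: [425.6, -21.8, -11.5]
orientation: [-1.571, 0.0, -1.619]
contact_force: [0.7, 0.5, 0.4]
width: 0.2
```

```bash

python3 -m handwheel '[{"x":0,"y":-0.4,"z":0,"turn":0,"jaw":3},{"x":0,"y":-0.4,"z":0,"turn":0,"jaw":3},{"x":0,"y":-0.4,"z":0,"turn":0,"jaw":3},{"x":0,"y":0.2,"z":0,"turn":0,"jaw":3},{"x":0,"y":0.5,"z":0,"turn":0,"jaw":3},{"x":0,"y":0.5,"z":0,"turn":0,"jaw":3},{"x":0,"y":0.5,"z":0,"turn":0,"jaw":3}]'
python3 -m handwheel '[{"x":0,"y":0,"z":0,"turn":0,"jaw":1},{"x":0,"y":0,"z":0,"turn":0,"jaw":0.8},{"x":0,"y":0,"z":0,"turn":0,"jaw":0},{"x":0,"y":0,"z":0,"turn":0,"jaw":0},{"x":0,"y":0,"z":0,"turn":0,"jaw":0}]'
python3 -c "
from h import *
snap('scene');b=cam('scene')['color'][170:250,220:320,::-1]
cv2.imwrite('pics/s6.png',cv2.resize(b,None,fx=6,fy=6,interpolation=cv2.INTER_CUBIC));print(proj('scene',robot.observe()['tcp_pos'])*6-[1320,1020])"
```

```text
time_s: 14.02
tcp_pos: [425.1, -21.7, -17.1]
orientation: [-1.572, 0.0, -1.619]
contact_force: [-0.3, 0.5, -0.9]
width: 30.2
time_s: 14.43
tcp_pos: [425.8, -21.8, -16.4]
orientation: [-1.57, 0.0, -1.619]
contact_force: [0.2, 0.2, 1.9]
width: 13.5
[311.95289373 384.67262006]
```

```bash

python3 -m handwheel '[{"x":0,"y":0,"z":0,"turn":0,"jaw":3},{"x":0,"y":0,"z":0,"turn":0,"jaw":3},{"x":0,"y":0.2,"z":0,"turn":0,"jaw":3},{"x":0,"y":0.4,"z":0,"turn":0,"jaw":3},{"x":0,"y":0.4,"z":0,"turn":0,"jaw":3}]'
python3 -m handwheel '[{"x":0,"y":0,"z":0,"turn":0,"jaw":2},{"x":0,"y":0,"z":0,"turn":0,"jaw":1.5},{"x":0,"y":0,"z":0,"turn":0,"jaw":1}]'
python3 -m handwheel '[{"x":0,"y":0,"z":0,"turn":0,"jaw":0},{"x":0,"y":0,"z":0,"turn":0,"jaw":0},{"x":0,"y":0,"z":0,"turn":0,"jaw":0}]'
python3 -m handwheel '[{"x":0,"y":-2,"z":0,"turn":0,"jaw":0},{"x":0,"y":-4,"z":0,"turn":0,"jaw":0},{"x":0,"y":-7,"z":0,"turn":0,"jaw":0},{"x":0,"y":-10,"z":0,"turn":0,"jaw":0},{"x":0,"y":-13,"z":0,"turn":0,"jaw":0},{"x":0,"y":-16,"z":0,"turn":0,"jaw":0},{"x":0,"y":-19,"z":0,"turn":0,"jaw":0},{"x":0,"y":-22,"z":0,"turn":0,"jaw":0},{"x":0,"y":-25,"z":0,"turn":0,"jaw":0},{"x":0,"y":-26,"z":0,"turn":0,"jaw":0},{"x":0,"y":-26,"z":0,"turn":0,"jaw":0},{"x":0,"y":-26,"z":0,"turn":0,"jaw":0}]'
python3 -c "
from h import *
snap('scene');b=cam('scene')['color'][90:240,180:340,::-1]
cv2.imwrite('pics/s7.png',cv2.resize(b,None,fx=4.5,fy=4,interpolation=cv2.INTER_CUBIC));print((proj('scene',robot.observe()['tcp_pos'])-[180,90])*[4.5,4]);to(396,-240,260,-3.25)"
```

```text
time_s: 14.9
tcp_pos: [425.2, -21.8, -21.2]
orientation: [-1.572, 0.0, -1.619]
contact_force: [-0.0, 0.0, -0.4]
width: 30.4
time_s: 15.15
tcp_pos: [425.7, -21.8, -20.5]
orientation: [-1.571, 0.0, -1.619]
contact_force: [-0.6, -0.3, 0.1]
width: 13.9
time_s: 15.4
tcp_pos: [425.7, -21.8, -20.5]
orientation: [-1.571, 0.0, -1.619]
contact_force: [0.3, 0.2, 0.6]
width: 14.4
time_s: 16.4
tcp_pos: [425.4, -21.8, 238.2]
orientation: [-1.572, 0.0, -1.619]
contact_force: [-0.4, 0.1, -2.5]
width: 14.0
[374.70782764 291.13469121]
now [425.  -21.7 237.3] yaw -1.619 q6 -0.09 -> x 21.94 y -2.27 z -1.86 turn 1.631
```

View pics/s7.png

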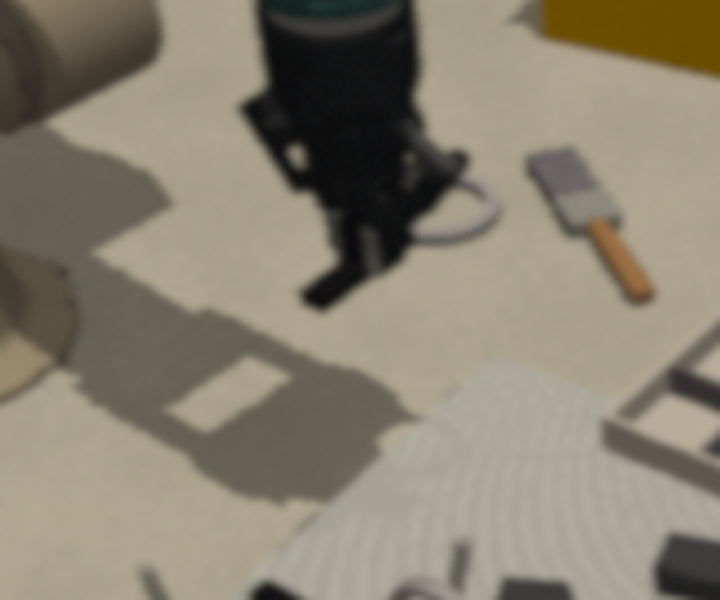

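The ring is held by the handle and level. Now I'll carry it over the hook with the handle pointing outward.

```bash

python3 -m handwheel '[{"x":3,"y":-0.5,"z":-0.2,"turn":0.12,"jaw":0},{"x":6,"y":-0.5,"z":-0.5,"turn":0.24,"jaw":0},{"x":9,"y":-0.5,"z":-1,"turn":0.36,"jaw":0},{"x":12,"y":-0.5,"z":-1.5,"turn":0.48,"jaw":0},{"x":15,"y":-0.5,"z":-2,"turn":0.6,"jaw":0},{"x":17.5,"y":-0.5,"z":-2,"turn":0.72,"jaw":0},{"x":19.5,"y":-0.5,"z":-2,"turn":0.84,"jaw":0},{"x":21,"y":-0.5,"z":-2,"turn":0.96,"jaw":0},{"x":21.6,"y":-0.5,"z":-2,"turn":1.08,"jaw":0},{"x":21.6,"y":-0.5,"z":-2,"turn":1.2,"jaw":0},{"x":21.6,"y":-0.5,"z":-2,"turn":1.32,"jaw":0},{"x":21.6,"y":-0.5,"z":-2,"turn":1.44,"jaw":0}]'
python3 -m handwheel '[{"x":0,"y":0,"z":0,"turn":0.1,"jaw":0},{"x":0,"y":0,"z":0,"turn":0.174,"jaw":0},{"x":0,"y":0,"z":0,"turn":0.174,"jaw":0},{"x":0,"y":0,"z":0,"turn":0.174,"jaw":0},{"x":0,"y":0,"z":0,"turn":0.174,"jaw":0}]'
python3 -c "
from h import *
snap('scene');snap('top');b=cam('scene')['color'][190:310,200:310,::-1];a=cam('top')['color'][170:290,370:480,::-1]
cv2.imwrite('pics/s8.png',cv2.resize(np.hstack([a,b]),None,fx=3.6,fy=3.6,interpolation=cv2.INTER_CUBIC));to(394.3,-236.7,170,-3.233)"
```

```text
time_s: 17.45
tcp_pos: [394.5, -236.4, 241.6]
orientation: [-1.574, -0.004, -3.065]
contact_force: [0.3, -0.7, -1.2]
width: 13.9
time_s: 17.87
tcp_pos: [395.0, -236.4, 243.1]
orientation: [-1.572, -0.002, 3.053]
contact_force: [-0.8, 0.3, -1.1]
width: 13.7
now [ 395.1 -236.5  243.8] yaw 3.052 q6 1.04 -> x 0.07 y 7.38 z 0.03 turn 6.285
```

View pics/s8.png

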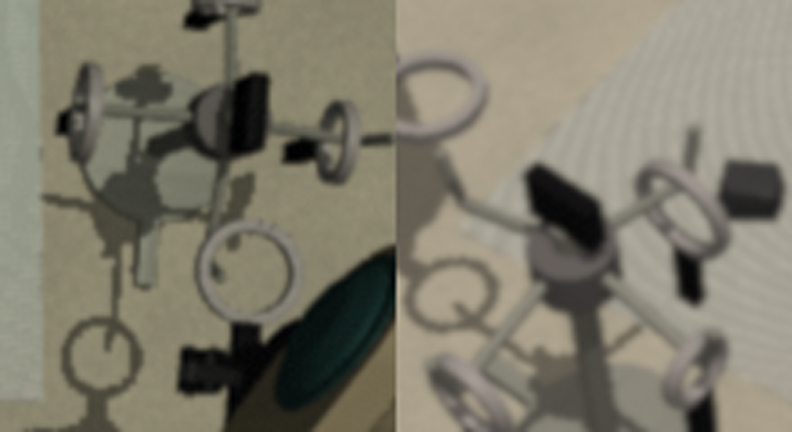

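```bash
python3 - <<'E'
from h import *
T=lambda u,v,z:ray('top',370+(u+.5)/3.6-.5,170+(v+.5)/3.6-.5,z)[:2].round(1)
S=lambda u,v,z:ray('scene',200+(u-396+.5)/3.6-.5,190+(v+.5)/3.6-.5,z)[:2].round(1)
for z in (255,262,269,276): print(z,'ring top',T(248,270,z),'scene',S(436,95,z))
print('tip top',T(219,276,220),'scene',S(442,160,220),'crook',T(213,256,184),S(458,200,184))
E
```

```text
255 ring top [ 456.9 -246.9] scene [ 446.5 -232.1]
262 ring top [ 456.9 -244.6] scene [ 452.  -236.6]
269 ring top [ 456.8 -242.4] scene [ 457.4 -241.2]
276 ring top [ 456.8 -240.1] scene [ 462.8 -245.8]
tip top [ 452.9 -239.2] scene [ 456.7 -247.6] crook [ 466.2 -246.4] [ 459.5 -245.6]
```

```bash

python3 -m handwheel '[{"x":0.2,"y":1,"z":0,"turn":0,"jaw":0},{"x":0.2,"y":2,"z":0,"turn":0,"jaw":0},{"x":0.2,"y":3,"z":0,"turn":0,"jaw":0},{"x":0.2,"y":4,"z":0,"turn":0,"jaw":0},{"x":0.2,"y":5,"z":0,"turn":0,"jaw":0},{"x":0.2,"y":6,"z":0,"turn":0,"jaw":0},{"x":0.2,"y":6,"z":0,"turn":0,"jaw":0},{"x":0.2,"y":6,"z":0,"turn":0,"jaw":0}]'
python3 -m handwheel '[{"x":0,"y":0.4,"z":0,"turn":0,"jaw":0},{"x":0,"y":0.8,"z":0,"turn":0,"jaw":0},{"x":0,"y":1.1,"z":0,"turn":0,"jaw":0},{"x":0,"y":1.1,"z":0,"turn":0,"jaw":0},{"x":0,"y":1.1,"z":0,"turn":0,"jaw":0}]'
```

```text
time_s: 18.63
tcp_pos: [393.0, -236.3, 183.7]
orientation: [-1.572, -0.001, 3.051]
contact_force: [0.7, 0.1, -0.6]
width: 14.1
time_s: 19.05
tcp_pos: [393.3, -236.4, 173.3]
orientation: [-1.571, -0.0, 3.051]
contact_force: [0.7, 0.1, -1.1]
width: 13.6
```

```bash

python3 -m handwheel '[{"x":0,"y":0.3,"z":0,"turn":0,"jaw":0},{"x":0,"y":0.6,"z":0,"turn":0,"jaw":0},{"x":0,"y":0.6,"z":0,"turn":0,"jaw":0}]'
python3 -m handwheel '[{"x":0,"y":0,"z":0,"turn":0,"jaw":4},{"x":0,"y":0,"z":0,"turn":0,"jaw":4},{"x":0,"y":0,"z":0,"turn":0,"jaw":4},{"x":0,"y":0,"z":0,"turn":0,"jaw":4},{"x":0,"y":0,"z":0,"turn":0,"jaw":4},{"x":0,"y":0,"z":0,"turn":0,"jaw":4},{"x":0,"y":-2,"z":0,"turn":0,"jaw":4},{"x":0,"y":-5,"z":0,"turn":0,"jaw":4},{"x":0,"y":-9,"z":0,"turn":0,"jaw":4},{"x":0,"y":-13,"z":0,"turn":0,"jaw":4},{"x":0,"y":-15,"z":0,"turn":0,"jaw":4}]'
python3 -c "
from h import *
snap('scene');b=cam('scene')['color'][190:310,180:310,::-1]
cv2.imwrite('pics/s9.png',cv2.resize(b,None,fx=4.5,fy=4.5,interpolation=cv2.INTER_CUBIC));to(523,-34,120,-2.676)"
```

```text
time_s: 19.3
tcp_pos: [393.6, -236.6, 167.6]
orientation: [-1.57, 0.001, 3.051]
contact_force: [-0.9, 0.8, 3.2]
width: 13.8
time_s: 20.22
tcp_pos: [393.7, -236.7, 322.7]
orientation: [-1.568, 0.006, 3.051]
contact_force: [0.2, -0.3, 0.6]
width: 39.7
now [ 394.2 -237.1  325.2] yaw 3.051 q6 1.04 -> x -10.79 y 20.50 z -21.51 turn 5.727
```

View pics/s9.png

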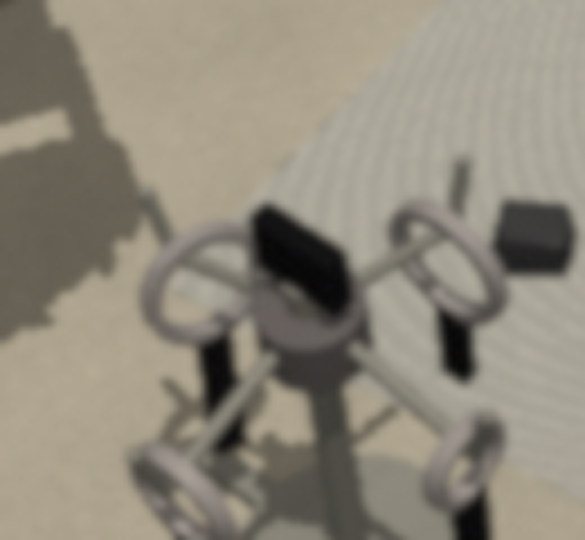

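The ring hangs on the hook. Next are the lumps; I'll detect them afresh.

```bash
cat >> h.py <<'E'
BC=np.array([540.6,228.]);BY=-0.042
def cell(i):
    ex=np.array([np.cos(BY),np.sin(BY)]);ey=np.array([-ex[1],ex[0]])
    return BC+(34 if i>2 else -34)*ex+68*(i%3-1)*ey
def det(pic=True):
    if pic: snap('top')
    im=cam('top')['color'].astype(int);m=(im.max(2)<75).astype(np.uint8)
    n,l,st,ce=cv2.connectedComponentsWithStats(m)
    for i in range(1,n):
        x,y,w,h,a=st[i]
        if 200<x<400 and 140<y<300 and 90<a<900:
            c=cv2.findContours((l==i).astype(np.uint8),0,1)[0][0];r=cv2.minAreaRect(c)
            p=np.array([ray('top',*q,17)[:2] for q in cv2.boxPoints(r)]);e=[p[1]-p[0],p[2]-p[1]];e.sort(key=np.linalg.norm)
            print('blob',a,p.mean(0).round(1),'size',[round(float(np.linalg.norm(k)),1) for k in e],'yaw',round(float((np.arctan2(e[1][1],e[1][0])+np.pi/2)%np.pi-np.pi/2),3))
def go(x,y,z,yaw):
    y0=robot.observe()['orientation'][2]
    to(x,y,z,y0+(yaw-y0+np.pi/2)%np.pi-np.pi/2)
E
python3 - <<'E'
from h import *
det()
A=lambda u,v,z:ray('top',200+(u+.5)/4-.5,145+(v+.5)/4-.5,z)[:2].round(1)
print('crossings z32',A(142,270,32),A(235,275,32),'expect',(cell(1)+cell(2)+cell(4)+cell(5))/4,(cell(0)+cell(1)+cell(3)+cell(4))/4)
go(523,-34,100,.466)
E
```

```text
blob 181 [689.8  48.5] size [35.8, 47.9] yaw -0.386
blob 173 [687.5 -29.6] size [32.5, 47.9] yaw 0.001
blob 170 [602.8 -19.6] size [35.1, 44.2] yaw 0.002
blob 176 [548.5 285.1] size [100.2, 125.8] yaw -0.005
blob 181 [586.7  47.5] size [32.6, 48.4] yaw 0.253
blob 726 [ 553.3 -281.5] size [70.3, 173.3] yaw -0.86
blob 170 [523.2 -34.1] size [33.8, 45.3] yaw 0.466
blob 116 [ 287.7 -169.4] size [35.3, 63.9] yaw -0.797
crossings z32 [544.3 260.9] [541.4 194.3] expect [542.02758021 261.97001641] [539.17241979 194.02998359]
now [ 394.2 -237.1  322.1] yaw 3.051 q6 1.04 -> x -10.82 y 22.20 z -21.49 turn -0.557
```

```bash
sed -i 's/BC=np.array(\[540.6/BC=np.array([542.0/' h.py
python3 -m handwheel '[{"x":-10.8,"y":0,"z":-21.5,"turn":-0.557,"jaw":6},{"x":-10.8,"y":0,"z":-21.5,"turn":-0.557,"jaw":6},{"x":-10.8,"y":0,"z":-21.5,"turn":-0.557,"jaw":6},{"x":-10.8,"y":0,"z":-21.5,"turn":-0.557,"jaw":6},{"x":-10.8,"y":0,"z":-21.5,"turn":-0.557,"jaw":6},{"x":-10.8,"y":12,"z":-21.5,"turn":-0.557,"jaw":6},{"x":-10.8,"y":22,"z":-21.5,"turn":-0.557,"jaw":6},{"x":-10.8,"y":22,"z":-21.5,"turn":-0.557,"jaw":6},{"x":-10.8,"y":22,"z":-21.5,"turn":-0.557,"jaw":6},{"x":-10.8,"y":22,"z":-21.5,"turn":-0.557,"jaw":6},{"x":-10.8,"y":22,"z":-21.5,"turn":-0.557,"jaw":6},{"x":-10.8,"y":22,"z":-21.5,"turn":-0.557,"jaw":6}]'
python3 -c "
from h import *
go(523,-34,-10,.466)"
```

```text
time_s: 21.32
tcp_pos: [516.7, -31.3, 90.9]
orientation: [-1.577, -0.009, -2.675]
contact_force: [0.2, 0.1, -0.2]
width: 59.8
now [516.7 -31.3  90.9] yaw -2.675 q6 0.97 -> x -0.54 y 10.08 z 0.60 turn 0.001
```

```bash

python3 -m handwheel '[{"x":0,"y":4,"z":0,"turn":0,"jaw":6},{"x":0,"y":7,"z":0,"turn":0,"jaw":6},{"x":0,"y":10,"z":0,"turn":0,"jaw":6},{"x":0,"y":11.2,"z":0,"turn":0,"jaw":6},{"x":0,"y":11.2,"z":0,"turn":0,"jaw":6}]'
python3 -m handwheel '[{"x":0,"y":0,"z":0,"turn":0,"jaw":4.5},{"x":0,"y":0,"z":0,"turn":0,"jaw":0},{"x":0,"y":0,"z":0,"turn":0,"jaw":0},{"x":0,"y":0,"z":0,"turn":0,"jaw":0},{"x":0,"y":0,"z":0,"turn":0,"jaw":0}]'
python3 -m handwheel '[{"x":0,"y":-3,"z":0,"turn":0,"jaw":0},{"x":0,"y":-6,"z":0,"turn":0,"jaw":0},{"x":0,"y":-9,"z":0,"turn":0,"jaw":0},{"x":0,"y":-10,"z":0,"turn":0,"jaw":0},{"x":0,"y":-10,"z":0,"turn":0,"jaw":0}]'
python3 -c "
from h import *
c=cell(0);go(*c,80,BY)"
```

```text
time_s: 21.73
tcp_pos: [518.6, -32.0, -16.7]
orientation: [-1.574, -0.004, -2.676]
contact_force: [0.3, 0.5, 0.2]
width: 59.8
time_s: 22.15
tcp_pos: [522.5, -32.4, -11.6]
orientation: [-1.568, 0.004, -2.676]
contact_force: [0.7, -0.7, 7.2]
width: 34.0
time_s: 22.57
tcp_pos: [522.6, -32.4, 89.5]
orientation: [-1.567, 0.006, -2.675]
contact_force: [0.0, -0.4, -1.5]
width: 34.0
now [522.6 -32.4  89.5] yaw -2.675 q6 0.97 -> x -7.15 y 0.91 z -18.11 turn 0.508
```

```bash

python3 -m handwheel '[{"x":-2,"y":0,"z":-4,"turn":0.12,"jaw":0},{"x":-4,"y":0,"z":-8,"turn":0.25,"jaw":0},{"x":-6,"y":0,"z":-12,"turn":0.37,"jaw":0},{"x":-7.1,"y":0,"z":-15.5,"turn":0.508,"jaw":0},{"x":-7.1,"y":0.9,"z":-17.5,"turn":0.508,"jaw":0},{"x":-7.1,"y":0.9,"z":-18.1,"turn":0.508,"jaw":0},{"x":-7.1,"y":0.9,"z":-18.1,"turn":0.508,"jaw":0},{"x":-7.1,"y":0.9,"z":-18.1,"turn":0.508,"jaw":0},{"x":-7.1,"y":0.9,"z":-18.1,"turn":0.508,"jaw":0}]'
python3 -c "
from h import *
c=cell(0);go(*c,11,BY)"
```

```text
time_s: 23.32
tcp_pos: [502.6, 160.3, 75.8]
orientation: [-1.57, -0.001, 3.099]
contact_force: [0.1, -0.4, -1.0]
width: 33.3
now [502.6 160.3  75.8] yaw 3.099 q6 1.85 -> x -0.26 y 6.48 z -0.13 turn -0.001
```

```bash

python3 -m handwheel '[{"x":-0.1,"y":2,"z":0,"turn":0,"jaw":0},{"x":-0.1,"y":4,"z":0,"turn":0,"jaw":0},{"x":-0.1,"y":6,"z":0,"turn":0,"jaw":0},{"x":-0.1,"y":6.7,"z":0,"turn":0,"jaw":0},{"x":-0.1,"y":6.7,"z":0,"turn":0,"jaw":0},{"x":-0.1,"y":6.7,"z":0,"turn":0,"jaw":0}]'
python3 -m handwheel '[{"x":0,"y":0,"z":0,"turn":0,"jaw":4.2},{"x":0,"y":0,"z":0,"turn":0,"jaw":4.6},{"x":0,"y":0,"z":0,"turn":0,"jaw":4.6},{"x":0,"y":-4,"z":0,"turn":0,"jaw":5},{"x":0,"y":-8,"z":0,"turn":0,"jaw":6},{"x":0,"y":-9,"z":0,"turn":0,"jaw":6}]'
python3 -c "
from h import *
det();go(602.8,-19.6,60,0.0)"
```

```text
time_s: 23.82
tcp_pos: [504.0, 160.7, 9.9]
orientation: [-1.571, 0.0, 3.098]
contact_force: [-0.2, 1.1, -0.9]
width: 33.7
time_s: 24.32
tcp_pos: [506.6, 162.3, 107.0]
orientation: [-1.574, 0.011, 3.1]
contact_force: [0.8, -0.2, 1.1]
width: 60.0
blob 184 [690.  49.] size [36.9, 47.9] yaw -0.386
blob 176 [687.5 -29.6] size [32.5, 47.9] yaw 0.001
blob 176 [602.8 -19.6] size [35.1, 44.2] yaw 0.002
blob 182 [586.6  47.6] size [33.3, 48.4] yaw 0.226
blob 821 [ 544.5 -277.3] size [77.6, 187.7] yaw -0.966
blob 302 [184.  246.6] size [79.0, 300.5] yaw -0.09
now [506.8 162.3 106.9] yaw 3.1 q6 1.85 -> x -10.29 y 4.75 z 17.79 turn -0.042
```

```bash

python3 -m handwheel '[{"x":-2.5,"y":0,"z":4,"turn":-0.04,"jaw":6},{"x":-5,"y":0,"z":8,"turn":-0.04,"jaw":6},{"x":-7.5,"y":0,"z":12,"turn":-0.04,"jaw":6},{"x":-9.5,"y":0,"z":15.5,"turn":-0.04,"jaw":6},{"x":-10.2,"y":2,"z":17.5,"turn":-0.04,"jaw":6},{"x":-10.2,"y":4,"z":17.8,"turn":-0.04,"jaw":6},{"x":-10.2,"y":4,"z":17.8,"turn":-0.04,"jaw":6},{"x":-10.2,"y":4,"z":17.8,"turn":-0.04,"jaw":6},{"x":-10.2,"y":4,"z":17.8,"turn":-0.04,"jaw":6}]'
python3 -c "
from h import *
go(602.8,-19.6,-10,0.0)"
```

```text
time_s: 25.12
tcp_pos: [598.2, -19.7, 60.5]
orientation: [-1.571, 0.001, 3.141]
contact_force: [0.7, -0.4, 0.8]
width: 60.2
now [598.2 -19.7  60.5] yaw 3.141 q6 1.48 -> x -0.46 y 7.05 z -0.01 turn -0.001
```

```bash

python3 -m handwheel '[{"x":-0.3,"y":3,"z":0,"turn":0,"jaw":6},{"x":-0.3,"y":6,"z":0,"turn":0,"jaw":6},{"x":-0.3,"y":7,"z":0,"turn":0,"jaw":6},{"x":-0.3,"y":7,"z":0,"turn":0,"jaw":6},{"x":-0.3,"y":7,"z":0,"turn":0,"jaw":0},{"x":-0.3,"y":7,"z":0,"turn":0,"jaw":0},{"x":-0.3,"y":7,"z":0,"turn":0,"jaw":0},{"x":-0.3,"y":7,"z":0,"turn":0,"jaw":0},{"x":-0.3,"y":7,"z":0,"turn":0,"jaw":0}]'
python3 -m handwheel '[{"x":0,"y":-3,"z":0,"turn":0,"jaw":0},{"x":0,"y":-6,"z":0,"turn":0,"jaw":0},{"x":0,"y":-9,"z":0,"turn":0,"jaw":0},{"x":0,"y":-10,"z":0,"turn":0,"jaw":0},{"x":0,"y":-10,"z":0,"turn":0,"jaw":0}]'
python3 -c "
from h import *
c=cell(3);go(*c,80,BY)"
```

```text
time_s: 25.87
tcp_pos: [602.8, -20.5, -7.5]
orientation: [-1.571, 0.005, 3.14]
contact_force: [0.0, 1.4, 6.6]
width: 36.9
time_s: 26.28
tcp_pos: [603.1, -20.9, 93.9]
orientation: [-1.57, 0.008, 3.14]
contact_force: [0.1, -0.7, -1.3]
width: 36.9
now [603.1 -20.9  93.9] yaw 3.14 q6 1.48 -> x 3.04 y 1.35 z -17.95 turn 0.040
```

```bash

python3 -m handwheel '[{"x":1,"y":0,"z":-4,"turn":0.04,"jaw":0},{"x":2,"y":0,"z":-8,"turn":0.04,"jaw":0},{"x":3,"y":0,"z":-12,"turn":0.04,"jaw":0},{"x":3,"y":0,"z":-15.5,"turn":0.04,"jaw":0},{"x":3,"y":1.3,"z":-17.5,"turn":0.04,"jaw":0},{"x":3,"y":1.3,"z":-17.9,"turn":0.04,"jaw":0},{"x":3,"y":1.3,"z":-17.9,"turn":0.04,"jaw":0},{"x":3,"y":1.3,"z":-17.9,"turn":0.04,"jaw":0},{"x":3,"y":1.3,"z":-17.9,"turn":0.04,"jaw":0},{"x":3,"y":1.3,"z":-17.9,"turn":0.04,"jaw":0},{"x":3,"y":1.3,"z":-17.9,"turn":0.04,"jaw":0}]'
python3 -c "
from h import *
c=cell(3);go(*c,13,BY)"
```

```text
time_s: 27.2
tcp_pos: [571.6, 157.3, 76.8]
orientation: [-1.571, 0.001, 3.098]
contact_force: [-0.3, -1.0, -1.6]
width: 36.8
now [571.6 157.3  76.8] yaw 3.098 q6 1.82 -> x -0.14 y 6.38 z -0.14 turn -0.002
```

```bash

python3 -m handwheel '[{"x":0,"y":2,"z":0,"turn":0,"jaw":0},{"x":0,"y":4,"z":0,"turn":0,"jaw":0},{"x":0,"y":6,"z":0,"turn":0,"jaw":0},{"x":0,"y":6.5,"z":0,"turn":0,"jaw":0},{"x":0,"y":6.5,"z":0,"turn":0,"jaw":0},{"x":0,"y":6.5,"z":0,"turn":0,"jaw":0}]'
python3 -m handwheel '[{"x":0,"y":0,"z":0,"turn":0,"jaw":4.4},{"x":0,"y":0,"z":0,"turn":0,"jaw":4.8},{"x":0,"y":0,"z":0,"turn":0,"jaw":4.8},{"x":0,"y":-4,"z":0,"turn":0,"jaw":5},{"x":0,"y":-8,"z":0,"turn":0,"jaw":6},{"x":0,"y":-9,"z":0,"turn":0,"jaw":6},{"x":0,"y":-9,"z":0,"turn":0,"jaw":6},{"x":0,"y":-9,"z":0,"turn":0,"jaw":6}]'
python3 -c "
from h import *
det();go(586.7,47.5,60,0.24)"
```

```text
time_s: 27.7
tcp_pos: [571.8, 158.1, 12.3]
orientation: [-1.571, 0.001, 3.099]
contact_force: [0.8, 0.2, -0.8]
width: 36.5
time_s: 28.37
tcp_pos: [571.8, 158.5, 102.6]
orientation: [-1.572, 0.003, 3.1]
contact_force: [-0.3, -0.1, -1.6]
width: 60.1
blob 182 [689.9  48.8] size [36.5, 47.9] yaw -0.386
blob 176 [687.5 -29.6] size [32.5, 47.9] yaw 0.001
blob 181 [586.7  47.5] size [32.6, 48.4] yaw 0.253
blob 783 [ 548.2 -273.9] size [72.5, 191.5] yaw -0.86
blob 211 [506.3 160.6] size [37.6, 46.2] yaw 0.021
blob 385 [240.6 243. ] size [82.7, 415.4] yaw -0.048
now [571.  158.3 100.9] yaw 3.1 q6 1.82 -> x -2.04 y 4.09 z 11.01 turn -0.282
```

```bash

python3 -m handwheel '[{"x":-1,"y":0,"z":4,"turn":-0.1,"jaw":6},{"x":-2,"y":0,"z":8,"turn":-0.2,"jaw":6},{"x":-2,"y":1,"z":10.5,"turn":-0.282,"jaw":6},{"x":-2,"y":4,"z":11,"turn":-0.282,"jaw":6},{"x":-2,"y":4,"z":11,"turn":-0.282,"jaw":6},{"x":-2,"y":4,"z":11,"turn":-0.282,"jaw":6},{"x":-2,"y":4,"z":11,"turn":-0.282,"jaw":6},{"x":-2,"y":4,"z":11,"turn":-0.282,"jaw":6}]'
python3 -c "
from h import *
go(586.7,47.5,-10,0.24)"
```

```text
time_s: 29.08
tcp_pos: [587.2, 48.7, 62.7]
orientation: [-1.571, 0.002, -2.9]
contact_force: [-0.2, -0.2, 0.6]
width: 60.2
now [587.2  48.7  62.7] yaw -2.9 q6 1.35 -> x 0.09 y 7.27 z 0.10 turn 0.001
```

```bash

python3 -m handwheel '[{"x":0,"y":3,"z":0.1,"turn":0,"jaw":6},{"x":0,"y":6,"z":0.1,"turn":0,"jaw":6},{"x":0,"y":7.2,"z":0.1,"turn":0,"jaw":6},{"x":0,"y":7.2,"z":0.1,"turn":0,"jaw":6},{"x":0,"y":7.2,"z":0.1,"turn":0,"jaw":0},{"x":0,"y":7.2,"z":0.1,"turn":0,"jaw":0},{"x":0,"y":7.2,"z":0.1,"turn":0,"jaw":0},{"x":0,"y":7.2,"z":0.1,"turn":0,"jaw":0},{"x":0,"y":7.2,"z":0.1,"turn":0,"jaw":0}]'
python3 -m handwheel '[{"x":0,"y":-3,"z":0,"turn":0,"jaw":0},{"x":0,"y":-6,"z":0,"turn":0,"jaw":0},{"x":0,"y":-9,"z":0,"turn":0,"jaw":0},{"x":0,"y":-10,"z":0,"turn":0,"jaw":0},{"x":0,"y":-10,"z":0,"turn":0,"jaw":0}]'
python3 -c "
from h import *
c=cell(1);go(*c,80,BY)"
```

```text
time_s: 29.83
tcp_pos: [588.7, 46.9, -7.8]
orientation: [-1.57, 0.005, -2.901]
contact_force: [-0.7, -0.7, 6.8]
width: 34.4
time_s: 30.25
tcp_pos: [589.0, 46.7, 93.6]
orientation: [-1.569, 0.007, -2.902]
contact_force: [0.8, -0.1, -1.3]
width: 34.3
now [589.   46.7  93.6] yaw -2.902 q6 1.35 -> x 3.53 y 1.31 z -19.68 turn 0.282
```

```bash

python3 -m handwheel '[{"x":1,"y":0,"z":-4,"turn":0.1,"jaw":0},{"x":2,"y":0,"z":-8,"turn":0.2,"jaw":0},{"x":3,"y":0,"z":-12,"turn":0.282,"jaw":0},{"x":3.5,"y":0,"z":-15.5,"turn":0.282,"jaw":0},{"x":3.5,"y":1.3,"z":-18.5,"turn":0.282,"jaw":0},{"x":3.5,"y":1.3,"z":-19.6,"turn":0.282,"jaw":0},{"x":3.5,"y":1.3,"z":-19.6,"turn":0.282,"jaw":0},{"x":3.5,"y":1.3,"z":-19.6,"turn":0.282,"jaw":0},{"x":3.5,"y":1.3,"z":-19.6,"turn":0.282,"jaw":0},{"x":3.5,"y":1.3,"z":-19.6,"turn":0.282,"jaw":0},{"x":3.5,"y":1.3,"z":-19.6,"turn":0.282,"jaw":0}]'
python3 -c "
from h import *
c=cell(1);go(*c,13,BY)"
```

```text
time_s: 31.17
tcp_pos: [506.8, 227.6, 76.5]
orientation: [-1.571, 0.0, 3.098]
contact_force: [0.5, 0.9, -1.3]
width: 34.6
now [506.8 227.6  76.5] yaw 3.098 q6 1.97 -> x -0.11 y 6.35 z -0.19 turn -0.002
```

```bash

python3 -m handwheel '[{"x":0,"y":2,"z":-0.1,"turn":0,"jaw":0},{"x":0,"y":4,"z":-0.1,"turn":0,"jaw":0},{"x":0,"y":6,"z":-0.1,"turn":0,"jaw":0},{"x":0,"y":6.5,"z":-0.1,"turn":0,"jaw":0},{"x":0,"y":6.5,"z":-0.1,"turn":0,"jaw":0},{"x":0,"y":6.5,"z":-0.1,"turn":0,"jaw":0}]'
python3 -m handwheel '[{"x":0,"y":0,"z":0,"turn":0,"jaw":4.3},{"x":0,"y":0,"z":0,"turn":0,"jaw":4.7},{"x":0,"y":0,"z":0,"turn":0,"jaw":4.7},{"x":0,"y":-4,"z":0,"turn":0,"jaw":5},{"x":0,"y":-8,"z":0,"turn":0,"jaw":6},{"x":0,"y":-9,"z":0,"turn":0,"jaw":6},{"x":0,"y":-9,"z":0,"turn":0,"jaw":6},{"x":0,"y":-9,"z":0,"turn":0,"jaw":6}]'
python3 -c "
from h import *
det();go(688,-29,60,0.06)"
```

```text
time_s: 31.67
tcp_pos: [506.9, 229.5, 12.3]
orientation: [-1.571, 0.001, 3.099]
contact_force: [-0.7, 0.4, -1.3]
width: 34.9
time_s: 32.33
tcp_pos: [506.7, 229.9, 102.3]
orientation: [-1.572, 0.002, 3.1]
contact_force: [-0.9, 0.6, -0.9]
width: 60.0
blob 183 [690.  49.] size [36.9, 47.9] yaw -0.386
blob 176 [687.5 -29.6] size [32.5, 47.9] yaw 0.001
blob 795 [ 548.5 -273.8] size [71.3, 191.1] yaw -0.876
blob 199 [573.2 157.5] size [38.0, 49.0] yaw -0.14
blob 188 [506.3 160.6] size [31.9, 46.2] yaw 0.021
now [505.9 229.6 100.7] yaw 3.1 q6 1.97 -> x -19.28 y 4.06 z 25.07 turn -0.102
```

```bash

python3 -m handwheel '[{"x":-3,"y":0,"z":3.5,"turn":-0.1,"jaw":6},{"x":-5.5,"y":0,"z":7,"turn":-0.1,"jaw":6},{"x":-8,"y":0,"z":10,"turn":-0.1,"jaw":6},{"x":-10.5,"y":0,"z":13,"turn":-0.1,"jaw":6},{"x":-13,"y":0,"z":16.5,"turn":-0.1,"jaw":6},{"x":-15.5,"y":0,"z":20,"turn":-0.1,"jaw":6},{"x":-18,"y":1,"z":23,"turn":-0.1,"jaw":6},{"x":-19.2,"y":3,"z":25,"turn":-0.1,"jaw":6},{"x":-19.2,"y":4,"z":25,"turn":-0.1,"jaw":6},{"x":-19.2,"y":4,"z":25,"turn":-0.1,"jaw":6},{"x":-19.2,"y":4,"z":25,"turn":-0.1,"jaw":6},{"x":-19.2,"y":4,"z":25,"turn":-0.1,"jaw":6}]'
python3 -c "
from h import *
print(ray('top',354,128,75),ray('top',304,124,42));go(688,-29,-10,0.06)"
```

```text
time_s: 33.38
tcp_pos: [687.4, -26.9, 61.7]
orientation: [-1.571, -0.0, -3.082]
contact_force: [-0.1, 0.2, 0.5]
width: 60.0
[781.81651029 -75.44581257  75.        ] [802.75078867  66.81746021  42.        ]
now [687.4 -26.9  61.7] yaw -3.082 q6 1.42 -> x -0.05 y 7.17 z 0.22 turn -0.001
```

```bash

python3 -m handwheel '[{"x":0,"y":3,"z":0.2,"turn":0,"jaw":6},{"x":0,"y":6,"z":0.2,"turn":0,"jaw":6},{"x":0,"y":7.1,"z":0.2,"turn":0,"jaw":6},{"x":0,"y":7.1,"z":0.2,"turn":0,"jaw":6},{"x":0,"y":7.1,"z":0.2,"turn":0,"jaw":0},{"x":0,"y":7.1,"z":0.2,"turn":0,"jaw":0},{"x":0,"y":7.1,"z":0.2,"turn":0,"jaw":0},{"x":0,"y":7.1,"z":0.2,"turn":0,"jaw":0},{"x":0,"y":7.1,"z":0.2,"turn":0,"jaw":0}]'
python3 -m handwheel '[{"x":0,"y":-3,"z":0,"turn":0,"jaw":0},{"x":0,"y":-6,"z":0,"turn":0,"jaw":0},{"x":0,"y":-9,"z":0,"turn":0,"jaw":0},{"x":0,"y":-10,"z":0,"turn":0,"jaw":0},{"x":0,"y":-10,"z":0,"turn":0,"jaw":0}]'
python3 -c "
from h import *
c=cell(4);go(*c,80,BY)"
```

```text
time_s: 34.13
tcp_pos: [689.6, -30.1, -6.2]
orientation: [-1.57, 0.005, -3.083]
contact_force: [-2.0, 1.5, 6.7]
width: 32.3
time_s: 34.55
tcp_pos: [689.8, -30.3, 95.2]
orientation: [-1.57, 0.008, -3.083]
contact_force: [0.2, -0.2, -1.1]
width: 32.4
now [689.8 -30.3  95.2] yaw -3.083 q6 1.42 -> x 9.89 y 1.41 z -26.31 turn 0.100
```

```bash

python3 -m handwheel '[{"x":1.5,"y":0,"z":-3.5,"turn":0.1,"jaw":0},{"x":3,"y":0,"z":-7,"turn":0.1,"jaw":0},{"x":4.5,"y":0,"z":-10.5,"turn":0.1,"jaw":0},{"x":6,"y":0,"z":-14,"turn":0.1,"jaw":0},{"x":7.5,"y":0,"z":-17.5,"turn":0.1,"jaw":0},{"x":9,"y":0,"z":-21,"turn":0.1,"jaw":0},{"x":9.9,"y":0,"z":-24.5,"turn":0.1,"jaw":0},{"x":9.9,"y":1.3,"z":-26.2,"turn":0.1,"jaw":0},{"x":9.9,"y":1.3,"z":-26.2,"turn":0.1,"jaw":0},{"x":9.9,"y":1.3,"z":-26.2,"turn":0.1,"jaw":0},{"x":9.9,"y":1.3,"z":-26.2,"turn":0.1,"jaw":0},{"x":9.9,"y":1.3,"z":-26.2,"turn":0.1,"jaw":0}]'
python3 -c "
from h import *
c=cell(4);go(*c,14,BY)"
```

```text
time_s: 35.55
tcp_pos: [574.0, 224.4, 77.0]
orientation: [-1.57, -0.0, 3.098]
contact_force: [-0.4, -0.6, -0.5]
width: 32.1
now [574.  224.4  77. ] yaw 3.098 q6 1.93 -> x -0.19 y 6.30 z -0.22 turn -0.002
```

```bash

python3 -m handwheel '[{"x":-0.1,"y":2,"z":-0.1,"turn":0,"jaw":0},{"x":-0.1,"y":4,"z":-0.1,"turn":0,"jaw":0},{"x":-0.1,"y":6,"z":-0.1,"turn":0,"jaw":0},{"x":-0.1,"y":6.4,"z":-0.1,"turn":0,"jaw":0},{"x":-0.1,"y":6.4,"z":-0.1,"turn":0,"jaw":0},{"x":-0.1,"y":6.4,"z":-0.1,"turn":0,"jaw":0}]'
python3 -m handwheel '[{"x":0,"y":0,"z":0,"turn":0,"jaw":4.1},{"x":0,"y":0,"z":0,"turn":0,"jaw":4.5},{"x":0,"y":0,"z":0,"turn":0,"jaw":4.5},{"x":0,"y":-4,"z":0,"turn":0,"jaw":5},{"x":0,"y":-8,"z":0,"turn":0,"jaw":6},{"x":0,"y":-9,"z":0,"turn":0,"jaw":6},{"x":0,"y":-9,"z":0,"turn":0,"jaw":6},{"x":0,"y":-9,"z":0,"turn":0,"jaw":6}]'
python3 -c "
from h import *
det();go(690,49,60,-.386)"
```

```text
time_s: 36.05
tcp_pos: [575.6, 226.2, 14.5]
orientation: [-1.571, 0.001, 3.099]
contact_force: [0.8, -0.2, -0.4]
width: 32.8
time_s: 36.72
tcp_pos: [575.3, 226.9, 104.7]
orientation: [-1.572, 0.002, 3.1]
contact_force: [-0.6, 0.4, 0.3]
width: 59.7
blob 184 [690.  49.] size [36.9, 47.9] yaw -0.386
blob 776 [ 550.  -275.7] size [71.3, 186.2] yaw -0.876
blob 199 [573.2 156.3] size [37.9, 46.8] yaw 0.02
now [574.5 226.6 102.9] yaw 3.1 q6 1.93 -> x -12.28 y 4.29 z 17.26 turn 0.344
```

```bash

python3 -m handwheel '[{"x":-2.5,"y":0,"z":3.5,"turn":0.11,"jaw":6},{"x":-5,"y":0,"z":7,"turn":0.22,"jaw":6},{"x":-7.5,"y":0,"z":10.5,"turn":0.344,"jaw":6},{"x":-10,"y":0,"z":14,"turn":0.344,"jaw":6},{"x":-12.2,"y":1,"z":17.2,"turn":0.344,"jaw":6},{"x":-12.2,"y":4,"z":17.2,"turn":0.344,"jaw":6},{"x":-12.2,"y":4,"z":17.2,"turn":0.344,"jaw":6},{"x":-12.2,"y":4,"z":17.2,"turn":0.344,"jaw":6},{"x":-12.2,"y":4,"z":17.2,"turn":0.344,"jaw":6},{"x":-12.2,"y":4,"z":17.2,"turn":0.344,"jaw":6}]'
python3 -c "
from h import *
go(690,49,-10,-.386)"
```

```text
time_s: 37.6
tcp_pos: [689.7, 51.2, 65.1]
orientation: [-1.572, 0.002, 2.757]
contact_force: [0.4, -0.3, 0.5]
width: 59.7
now [689.7  51.2  65.1] yaw 2.757 q6 1.98 -> x -0.10 y 7.51 z 0.20 turn 0.002
```

```bash

python3 -m handwheel '[{"x":0,"y":3,"z":0.1,"turn":0,"jaw":6},{"x":0,"y":6,"z":0.1,"turn":0,"jaw":6},{"x":0,"y":7.4,"z":0.1,"turn":0,"jaw":6},{"x":0,"y":7.4,"z":0.1,"turn":0,"jaw":6},{"x":0,"y":7.4,"z":0.1,"turn":0,"jaw":0},{"x":0,"y":7.4,"z":0.1,"turn":0,"jaw":0},{"x":0,"y":7.4,"z":0.1,"turn":0,"jaw":0},{"x":0,"y":7.4,"z":0.1,"turn":0,"jaw":0},{"x":0,"y":7.4,"z":0.1,"turn":0,"jaw":0}]'
python3 -m handwheel '[{"x":0,"y":-3,"z":0,"turn":0,"jaw":0},{"x":0,"y":-6,"z":0,"turn":0,"jaw":0},{"x":0,"y":-9,"z":0,"turn":0,"jaw":0},{"x":0,"y":-10,"z":0,"turn":0,"jaw":0},{"x":0,"y":-10,"z":0,"turn":0,"jaw":0}]'
python3 -c "
from h import *
c=cell(5);go(*c,80,BY)"
```

```text
time_s: 38.35
tcp_pos: [690.8, 49.0, -7.4]
orientation: [-1.573, 0.004, 2.756]
contact_force: [0.5, 1.0, 7.1]
width: 34.4
time_s: 38.77
tcp_pos: [691.1, 48.8, 94.1]
orientation: [-1.574, 0.007, 2.756]
contact_force: [0.7, -1.5, -0.9]
width: 34.4
now [691.1  48.8  94.1] yaw 2.756 q6 1.97 -> x 19.67 y 1.33 z -18.53 turn -0.344
```

```bash

python3 -m handwheel '[{"x":2.5,"y":0,"z":-2.4,"turn":-0.11,"jaw":0},{"x":5,"y":0,"z":-4.8,"turn":-0.22,"jaw":0},{"x":7.5,"y":0,"z":-7.2,"turn":-0.344,"jaw":0},{"x":10,"y":0,"z":-9.6,"turn":-0.344,"jaw":0},{"x":12.5,"y":0,"z":-12,"turn":-0.344,"jaw":0},{"x":15,"y":0,"z":-14.4,"turn":-0.344,"jaw":0},{"x":17.5,"y":0,"z":-16.8,"turn":-0.344,"jaw":0},{"x":19.6,"y":1.2,"z":-18.5,"turn":-0.344,"jaw":0},{"x":19.6,"y":1.2,"z":-18.5,"turn":-0.344,"jaw":0},{"x":19.6,"y":1.2,"z":-18.5,"turn":-0.344,"jaw":0},{"x":19.6,"y":1.2,"z":-18.5,"turn":-0.344,"jaw":0},{"x":19.6,"y":1.2,"z":-18.5,"turn":-0.344,"jaw":0}]'
python3 -c "
from h import *
c=cell(5);go(*c,14,BY)"
```

```text
time_s: 39.77
tcp_pos: [577.5, 292.7, 76.7]
orientation: [-1.57, -0.001, 3.098]
contact_force: [-0.1, -0.1, -1.8]
width: 34.5
now [577.5 292.7  76.7] yaw 3.098 q6 2.03 -> x -0.13 y 6.27 z -0.19 turn -0.001
```

```bash

python3 -m handwheel '[{"x":-0.1,"y":2,"z":-0.1,"turn":0,"jaw":0},{"x":-0.1,"y":4,"z":-0.1,"turn":0,"jaw":0},{"x":-0.1,"y":6,"z":-0.1,"turn":0,"jaw":0},{"x":-0.1,"y":6.4,"z":-0.1,"turn":0,"jaw":0},{"x":-0.1,"y":6.4,"z":-0.1,"turn":0,"jaw":0},{"x":-0.1,"y":6.4,"z":-0.1,"turn":0,"jaw":0}]'
python3 -m handwheel '[{"x":0,"y":0,"z":0,"turn":0,"jaw":4.3},{"x":0,"y":0,"z":0,"turn":0,"jaw":4.7},{"x":0,"y":0,"z":0,"turn":0,"jaw":4.7},{"x":0,"y":-4,"z":0,"turn":0,"jaw":5},{"x":0,"y":-8,"z":0,"turn":0,"jaw":6},{"x":0,"y":-12,"z":0,"turn":0,"jaw":6},{"x":3,"y":-14,"z":-3,"turn":0,"jaw":6},{"x":7,"y":-15,"z":-6,"turn":0,"jaw":6},{"x":11,"y":-15,"z":-9,"turn":0,"jaw":6},{"x":15,"y":-15,"z":-12,"turn":0,"jaw":6},{"x":19,"y":-15,"z":-15,"turn":0,"jaw":6},{"x":23,"y":-15,"z":-18,"turn":0,"jaw":6}]'
python3 -m handwheel '[{"x":4,"y":0,"z":-2,"turn":0,"jaw":6},{"x":8,"y":0,"z":-4,"turn":0,"jaw":6},{"x":8,"y":0,"z":-4,"turn":0,"jaw":6},{"x":8,"y":0,"z":-4,"turn":0,"jaw":6}]'
python3 -c "
from h import *
snap('scene');snap('top')
b=cam('scene')['color'][150:330,190:440,::-1];a=cam('top')['color'][105:285,190:440,::-1]
cv2.imwrite('pics/f1.png',cv2.resize(np.vstack([a,b]),None,fx=2.5,fy=1.65,interpolation=cv2.INTER_CUBIC));det(False)"
```

```text
time_s: 40.27
tcp_pos: [579.0, 294.4, 14.4]
orientation: [-1.571, 0.001, 3.099]
contact_force: [0.4, 1.0, -1.7]
width: 34.4
time_s: 41.27
tcp_pos: [391.1, 455.5, 164.7]
orientation: [-1.572, 0.001, 3.1]
contact_force: [0.4, 0.1, 0.4]
width: 59.8
time_s: 41.6
tcp_pos: [312.2, 499.1, 164.3]
orientation: [-1.572, 0.001, 3.104]
contact_force: [0.6, -1.5, -0.2]
width: 59.7
blob 448 [547.6 268.7] size [127.2, 131.8] yaw 1.517
blob 880 [ 539.4 -279.7] size [88.8, 189.4] yaw -0.966
blob 220 [579.3 294.7] size [40.8, 49.8] yaw 0.034
blob 203 [574.2 157.4] size [38.0, 50.9] yaw -0.14
blob 212 [510.6 159.4] size [37.5, 61.3] yaw -0.151
blob 213 [507.2 230. ] size [37.6, 49.1] yaw 0.028
blob 127 [ 438.  -224.8] size [45.1, 70.2] yaw -1.08
```

View pics/f1.png

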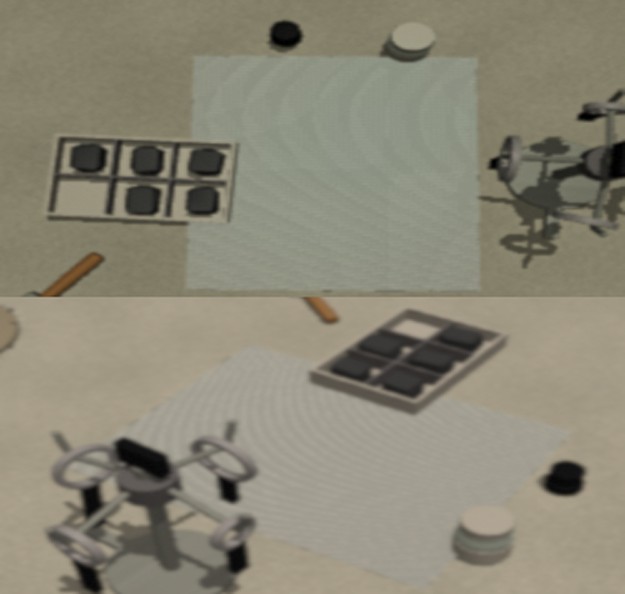

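All five lumps sit in separate cells and the ring hangs. My last picture goes on the hook alignment.

```bash
python3 -c "
from h import *
b=cam('scene')['color'][200:330,190:310,::-1];a=cam('top')['color'][160:290,380:500,::-1]
cv2.imwrite('pics/f2.png',cv2.resize(np.hstack([a,b]),None,fx=3.3,fy=3.3,interpolation=cv2.INTER_CUBIC))"
```

```text
(no output)
```

View pics/f2.png

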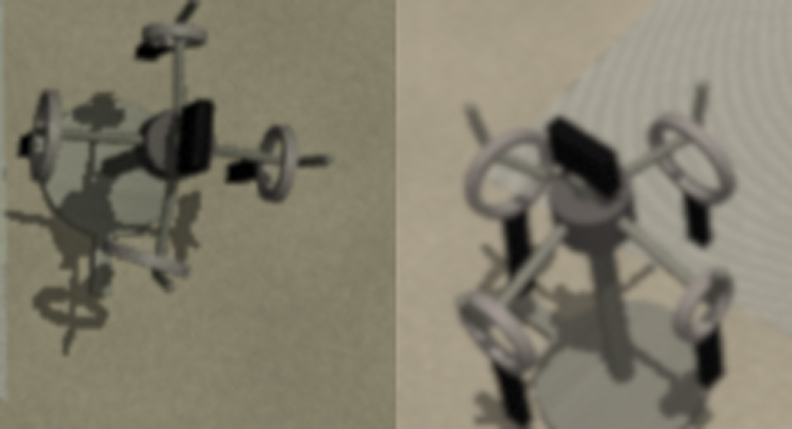

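```bash
python3 -m handwheel '[{"x":0,"y":0,"z":0,"turn":0,"jaw":6},{"x":0,"y":0,"z":0,"turn":0,"jaw":6},{"x":0,"y":0,"z":0,"turn":0,"jaw":6},{"x":0,"y":0,"z":0,"turn":0,"jaw":6},{"x":0,"y":0,"z":0,"turn":0,"jaw":6},{"x":0,"y":0,"z":0,"turn":0,"jaw":6}]'; python3 -c "
from h import *
print(ray('top',380+160/3.3,160+265/3.3,184)); print(robot.hand_in())"
```

```text
time_s: 42.2
tcp_pos: [314.7, 497.5, 163.3]
orientation: [-1.571, 0.0, 3.099]
contact_force: [-0.3, -0.0, 0.3]
width: 59.9
[ 467.24672301 -245.6132326   184.        ]
the job is handed in; nothing more can be done
None
```

I finished the job and handed it in at about 42 s of the 208 s allowed; the hand-in gave no verdict. I turned the rack by its knob so the empty hook stands over the lug, hung the loose ring on that hook, and put the five lumps into cells 0, 1, 3, 4 and 5.

**Hook:** in the last picture it is about 1 mm sideways of the lug's line. The lug itself was measured earlier, because the ring's shadow now covers it.

**Ring:** it hangs upright with its handle down. I judged that it is at rest by eye, from a single picture.

**Lumps:** all five are in separate cells and none is left on the mat. Detection put four of them within about 6 mm of their cell centres. The fifth, in cell 4, merged with the box dividers in the image, so I confirmed that one by eye only.

**Other objects:** the jar and loupe look unmoved. Only part of the brush is in the last pictures, and the arm did not go near it. The gripper ended well clear of everything.

**Disagreement:** the reported tool height did not match what the fingers touched. The real fingertips were about 20–25 mm above the reading, so the first four tries at the ring's handle closed on nothing. I corrected for this by lowering step by step while watching the force and finger opening. The finger opening also read about 2 mm less than the object held.

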